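# Fit the drag-brake spring on the wire spool stand

## Robot

A 6-joint arm with a two-finger parallel gripper is mounted at the origin on the work surface. World frame = base frame: x ahead of the robot, y to its left, z up, the work surface at z = 0. Lengths are in m, angles in rad, forces in N, time in s.
With the tool pointing down it reaches from about 0.25 to 0.725 m from the base axis. Payload 4 kg.
Tool frame: the origin (TCP) lies midway between the tips of the shut fingers; the grasp point (between the pads) lies 19 mm behind it; x points along the fingers, y is the direction in which the jaws open and shut, and the axes are right-handed (so a half turn about x gives the same grasp; the last joint's range is limited). The gripper opens to 85 mm and grips with 20 to 120 N. Pads are 22 mm wide; open, the fingers measure 114 mm over their backs; the gripper's body (76 mm by 85 mm) begins 54 mm behind the grasp point. The pads swing forward as they close: fully open they stand 13 mm farther back than shut.
Start: joints at [-1.246, 0.241, 0.005, 1.335, 0, 1.571], TCP at [0.16, -0.474, 0.197] pointing down, gripper open.
Joint ranges: [-2.72, 2.72], [-1.05, 1.87], [-1.09, 1.28], [-1.99, 2.15], [-1.42, 1.44], [-3.14, 3.14]. Speed limits (rad/s): [2.79, 2.79, 3.14, 3.14, 3.14, 3.14].

## Interface

Orientations are given as a unit quaternion [x, y, z, w].
In Python, from workcell import * gives the robot as it stands.
- The arm moves only by the tool play_rows, never from a script. Its argument "plan" is a list of rows, each a list of 7 numbers: the shift along the tool's x, y, z in mm, then the turn, a rotation vector about the tool's x, y, z in rad, then the closure, from -1 (fully open) to 1 (shut). In form: [[x, y, z, rx, ry, rz, grip], ...]. A call has 1 to 20 rows; each row shifts and turns the commanded pose from where the row before left it, along the tool's axes as they then stand; what a row does not reach is not made up. A row lasts 1/12 s, in which the tool goes at most 41.7 mm and 7.16 degrees, less where a joint would pass 70% of its speed; a pose out of reach is approached as far as the arm can. A call with a gripper value outside its range is refused whole. The fingers move at their own pace and stop on an object; the grip force is fixed at half the most. Time passes only in rows, so rows that do not move let the fingers close. It gives the time, the measured TCP pose, the force and the opening at its end, in the units of the state.
- get_obs(): the state, without advancing time (a new reading comes with each control period).
- camera(name): name is "scene" or "top" or "wrist"; returns a dict with "frame" (480x640x3 uint8, red, green, blue), "depth" (480x640 float32, m along the optical axis (not along the pixel's ray), 0 where there is no reading), "fx", "fy", "cx", "cy" (pixels), "camera_from_world" (4x4, takes a point from world to camera coordinates). Camera axes: x right, y up, looking along -z (the intrinsics and any distortion apply to the point x, -y, -z); pixel columns grow to the right and rows downward; lengths in m; the calibration is good to about 2 mm. The wrist camera is an equidistant fisheye: a pixel r from the principal point sees the ray r / f radians off the axis. A picture is of the moment at which its call begins.
- job_done(): hands the job in, once; it reports no verdict.
Trained networks look in a picture, given as the dict that the camera call returned (one of the last four; its "shot" number tells which), for a name from the list of things; names that differ only in an ending like _2 or _b are one class to them, and where a whole thing is asked for, a point or a joint stands for the part that bears it (a point fixed in the world has none). Each returns a list of dicts, best first, with "confidence" (0 to 1); they miss things now and then, are a little off and sometimes report something else, mostly with a low value. They report only what shows in the picture. A call takes as long as a camera call. They do not tell look-alikes from the thing itself.
- search_frame(thing, picture): "centre" ([x, y, z] in m, in world coordinates, good to about 4 mm: the middle of the surface that is visible of it).
- pinpoint(thing, picture): "centre" ([x, y, z] in m, in world coordinates, good to about 4 mm: a listed point, or the origin of a listed thing).
The state is a dict: "clock": time; "joint_pos": joint angles; "joint_vel": joint speeds; "tau": joint torques, N m; "eef_pos": TCP position; "tool_rot": TCP orientation; "ft_force": force on the tool from outside, world axes, zero at the start; "ft_torque": the same for the moment, N m; "grip_width": finger opening in m.
Only numpy, scipy, OpenCV 4.12 (cv2) and the standard library are available. Lean on these libraries where they do the work, as an engineer would, in place of code of your own. Each camera call takes 0.05 s, during which the arm holds its last target. There are 200 camera calls.

## Task

Refit the brake spring on the wire spool stand: first drop the spring's bent hook down into the hole at the free end of the brake lever, and then stretch the spring and drop its eye over the headed post at the far end of the stand. At the end the hook must be in its hole and the eye down on the post under its head, so that the stretched spring holds the lever with its brake shoe against the spool; let go of it and leave the other things on the table where they are.

Things in the scene. Friction and masses are not known exactly. Their poses are not given: they have to be found in the camera images.
- stand: Spool stand, fixed: grey base plate 220 x 220 x 12 mm, origin at the centre of its underside. In its frame the post is at x=-50, y=90 mm, the lever hole (lever closed) at x=-50, y=-55: the fitted spring runs along +y, 145 mm. Between them a ledge 10 mm wide (x=-50, y=-20 to 72, top z=39) carries the coil (axis then at z=46). A wire spool, 70 mm wide, 62 tall (spindle top z=73), is at x=45, y=-3.
- brake_lever (a joint): Flat steel lever 18 x 8 mm, its top 43.5 mm above the table, turning level on a pivot at x=85, y=-55 mm of the stand, 135 mm from the hole. 0 = closed: along the stand's -x from the pivot, shoe against the spool. Positive rad = hole end swung away from the post (to the stand's -y); range 0 to 0.25, starts 0.11 to 0.20. 1 N at the hole moves it; the spring's pull closes it.
- lever_hole (a point): Centre of the upper mouth of the hole at the lever's free end: through hole 13 mm in diameter, 8 mm deep, vertical, in an end piece 28 x 28 mm. Its axes turn with the lever.
- post_top (a point): Top centre of the headed post on the stand, 47.5 mm above the table. Head 12 mm in diameter and 4 mm tall with a domed top, under it a neck 8 mm in diameter and 5 mm tall, then a shoulder 16 mm in diameter with its top 9 mm below this point.
- block: Pale wooden block, fixed, 24 mm long (its x) x 40 mm wide x 32 mm tall, with 5 mm lips forming an 18 mm wide groove along its x; the spring lies in the groove, both ends sticking out. Origin at the centre of its underside.
- spring: Steel tension spring, about 42 g, coil 14 mm in diameter. Origin on the coil's axis, mid-length of the stiff 24 mm hook-end coil (grip it there); x points along the coil to the eye, z up. A 4 mm wire runs on the axis to x=-28 mm, then bends straight down to the hook tip. On the block its axis is 39 mm above the table. Bends a few mm up or down at mid-coil. Hook to eye centre unstretched: 120 mm.
- hook_tip (a point): Lowest point of the straight-down hook wire (4 mm thick): 28 mm behind and 26 mm below spring's origin. Its foot has a toe reaching 5.5 mm from the wire's centre line towards the eye (wire and toe 7.5 mm long), which catches under the lever once the spring is pulled; raising the eye end unpulled lifts the hook out. Fully hooked: tip about 23 mm below the hole's mouth, coil on the ledge.
- eye_coil (a point): On the coil's axis at the middle of the eye-end coil (24 mm long stiff section 14 mm in diameter, the place to grip this end); 60 mm from spring's origin when unstretched. Axes like spring.
- eye_centre (a point): Centre of the round flat eye (level ring, inner diameter 20 mm, wire 3.5 mm): 32 mm beyond and 5 mm below eye_coil. On the post it lies about 5.5 mm below the post's top, shifted about 7 mm towards the lever by the pull.
- spring_eye (a joint): Stretch of the spring in m: 0 = unstretched, most 0.045. Pull = 2.5 N + 250 N/m x stretch. About 0.014 when fitted with the lever closed.
- flower_red: Bystander: red stiff paper flower, about 60 mm wide, 30 mm tall.
- flower_yellow: Bystander: yellow flower, same size.
- flower_blue: Bystander: blue flower, same size.
- flower_white: Bystander: white flower, same size.
- tape_roll: Bystander: flat roll of green tape, 90 mm in diameter, 12 mm tall.
- spool_green: Bystander: small spool of dark green wire, 52 mm in diameter, 48 mm tall.
- spool_brass: Bystander: small spool of brass wire, 52 mm in diameter, 48 mm tall.
- screwdriver: Bystander: screwdriver 170 mm long, lying.
Not all that is in view belongs to the job. What is meant by the spring is not blue, green or purple, and is the smaller of those in its own colour.

How it is judged:
On the way:
1. the hook is down in the lever's hole, while the eye is not yet on the post (horizontal distance between hook_tip and lever_hole below 0.009 m and z of hook_tip in the frame of lever_hole below -0.009 m and horizontal distance between eye_centre and post_top above 0.012 m), for 0.2 s.
At the end, for the whole second after the job is handed in: The hook tip is within 9 mm sideways of the hole's axis and at least 9 mm below its upper mouth; the eye's centre is within 10 mm sideways of the post's axis and at least 3 mm below its top; the spring is stretched by more than 6 mm; the lever is closed to within 0.03 rad; the spring is at rest (horizontal distance between hook_tip and lever_hole below 0.009 m and z of hook_tip in the frame of lever_hole below -0.009 m and horizontal distance between eye_centre and post_top below 0.01 m and z of eye_centre in the frame of post_top below -0.003 m and value of joint spring_eye above 0.006 m and value of joint brake_lever below 0.03 rad and linear speed of spring below 0.02 m/s); the robot touches nothing.
It fails at once if a bystander on the table is moved more than 30 mm (distance of any of flower_red, flower_yellow, flower_blue, flower_white, tape_roll, spool_green, spool_brass, screwdriver from where it was at the start of the episode above 0.03 m).
It also fails if it takes over 50 s, if anything falls off the work surface, if the arm or the gripper's body presses on something with over 40 N, if the wrist force passes 120 N, or if a joint passes its speed limit or range.

## Working session

There is one attempt and no reset: what is moved stays moved. The work goes in short steps, Python scripts to look and compute and a tool call to move; the robot and the scene stay as the last step left them, time stands still between calls to the robot, and variables do not carry over. Pictures are saved under pics/ and viewed, about 8 in all and at most 12, crops included, and the job is handed in when it is done.

Besides the shell and the picture viewer there is one more tool, called after "Call:" as a command line: name --pt "numbers of a row" for each row, then --argument value for the rest. play_rows: Moves the arm, as the interface text tells. Its arguments: {"type":"object","properties":{"plan":{"type":"array","items":{"type":"array","items":{"type":"number"}}}},"required":["plan"]}

```bash
mkdir -p pics; cat > h.py <<'E'
from workcell import *
import numpy as np, cv2
from scipy.spatial.transform import Rotation as R
np.set_printoptions(precision=4,suppress=True)
def save(p,name,crop=None,scale=1):
    f=p["frame"][:,:,::-1]
    if crop: f=f[crop[1]:crop[3],crop[0]:crop[2]]
    cv2.imwrite("pics/"+name,cv2.resize(f,None,fx=scale,fy=scale,interpolation=cv2.INTER_CUBIC))
def proj(p,X):
    c=p["camera_from_world"]@np.r_[X,1]
    return np.array([p["cx"]+p["fx"]*c[0]/-c[2],p["cy"]-p["fy"]*c[1]/-c[2]])
def unproj(p,u,v,d=None,z=None):
    T=np.linalg.inv(p["camera_from_world"])
    r=np.array([(u-p["cx"])/p["fx"],-(v-p["cy"])/p["fy"],-1])
    if z is not None:
        rw=T[:3,:3]@r; d=(z-T[2,3])/rw[2]
    elif d is None: d=p["depth"][int(v),int(u)]
    return (T@np.r_[r*d,1])[:3]
E
python3 - <<'E'
from h import *
t=camera("top"); s=camera("scene")
save(t,"top.png"); save(s,"scene.png")
for n,p in (("top",t),("scene",s)):
    for k in ["stand","post_top","lever_hole","brake_lever","block","spring","hook_tip","eye_coil","eye_centre"]:
        print(n,k,[(round(d["confidence"],2),d["centre"],proj(p,d["centre"]).astype(int)) for d in pinpoint(k,p)])
o=get_obs();print(o)
E
```

```text
top stand [(0.63, [0.6036, 0.0522, 0.003], array([248, 224]))]
top post_top [(0.74, [0.5634, 0.1464, 0.0466], array([207, 237]))]
top lever_hole [(0.84, [0.5458, -0.0193, 0.0407], array([274, 245]))]Traceback (most recent call last):
  File "<stdin>", line 6, in <module>
ValueError: it knows: block, eye_centre, eye_coil, flower_blue, flower_red, flower_white, flower_yellow, hook_tip, lever_hole, post_top, screwdriver, spool_brass, spool_green, spring, stand, tape_roll
```

```bash
python3 - <<'E'
from h import *
t=camera("top"); s=camera("scene")
save(t,"top.png"); save(s,"scene.png")
for n,p in (("top",t),("scene",s)):
    for k in ["stand","post_top","lever_hole","block","spring","hook_tip","eye_coil","eye_centre"]:
        print(n,k,[(round(d["confidence"],2),np.array(d["centre"]),proj(p,d["centre"]).astype(int)) for d in pinpoint(k,p)])
o=get_obs();print(o)
E
```

```text
top stand [(0.81, array([ 0.6035,  0.0512, -0.0017]), array([249, 225]))]
top post_top [(0.9, array([0.5615, 0.1434, 0.0505]), array([208, 237])), (0.2, array([ 0.5554, -0.2909, -0.0046]), array([379, 245]))]
top lever_hole [(0.7, array([ 0.5438, -0.0198,  0.0411]), array([274, 246]))]
top block [(0.65, array([ 0.5524, -0.3455,  0.0101]), array([401, 246])), (0.62, array([ 0.5559, -0.2895, -0.0011]), array([379, 244]))]
top spring [(0.93, array([0.3617, 0.1109, 0.0153]), array([221, 318])), (0.8, array([ 0.4752, -0.4965,  0.0042]), array([460, 276])), (0.77, array([ 0.5482, -0.323 ,  0.0354]), array([394, 246])), (0.71, array([ 0.3519, -0.3439,  0.0125]), array([401, 324])), (0.54, array([ 0.3121, -0.6502,  0.0079]), array([522, 342]))]
top hook_tip [(0.97, array([0.4212, 0.1125, 0.0059]), array([222, 294])), (0.84, array([ 0.343 , -0.3955,  0.0091]), array([421, 328])), (0.8, array([ 0.4355, -0.5047,  0.0098]), array([464, 292])), (0.78, array([ 0.3421, -0.6674,  0.0052]), array([528, 330])), (0.6, array([ 0.552 , -0.3481,  0.0136]), array([402, 246])), (0.17, array([ 0.7911,  0.014
[... 2207 characters left out ...]
  0.0179]), array([273, 230])), (0.47, array([ 0.2893, -0.5542,  0.0134]), array([197, 197])), (0.42, array([ 0.5594, -0.229 ,  0.0326]), array([287, 247])), (0.39, array([ 0.5543, -0.5465,  0.017 ]), array([173, 245]))]
{'clock': 1.15, 'joint_pos': array([-1.246 ,  0.2406,  0.005 ,  1.3352,  0.    ,  1.5708]), 'joint_vel': array([ 0.0001,  0.0012, -0.0004,  0.0007, -0.0005,  0.0003]), 'tau': array([  0.0007, -37.2222,  25.2694,   0.0014,   0.0002,  -0.    ]), 'eef_pos': array([ 0.1596, -0.4738,  0.1968]), 'tool_rot': array([ 0.6978,  0.1143, -0.6978,  0.1143]), 'ft_force': array([-0.3779,  0.0213,  0.478 ]), 'ft_torque': array([-0.0131, -0.0061, -0.0594]), 'grip_width': 0.08536294441268649}
```

View pics/top.png

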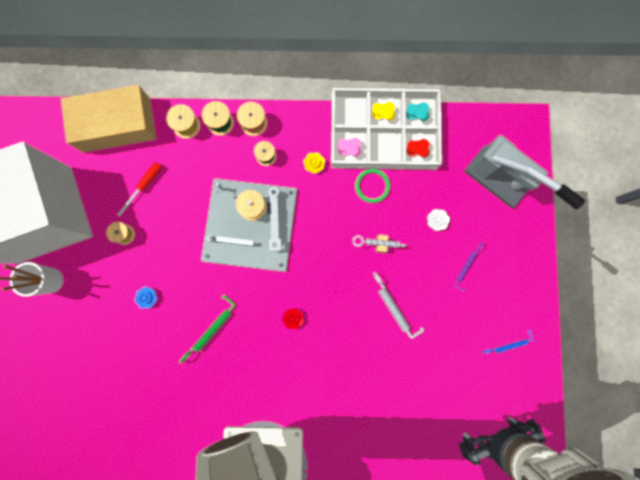

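View pics/scene.png

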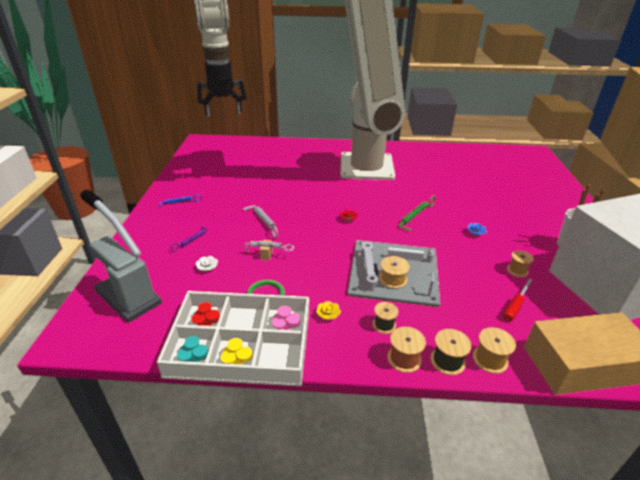

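Candidates in the top view are the green (208,330), blue (508,345), purple (468,265), large grey (397,305) and small grey on the block (380,243) springs. The one on the block fits: it is grey and the smaller of the two grey ones. I'll confirm that in a crop and work out the approach.

```bash
cat >> h.py <<'E'
def toolR(yaw_s,flip=False):
    """tool x down, tool z along spring direction yaw_s (or opposite)"""
    z=np.array([np.cos(yaw_s),np.sin(yaw_s),0])*(-1 if flip else 1); x=np.array([0,0,-1.]); y=np.cross(z,x)
    return R.from_matrix(np.c_[x,y,z])
def delta(P,Rt,o=None):
    o=o or get_obs(); R0=R.from_quat(o["tool_rot"])
    return R0.inv().apply(np.array(P)-o["eef_pos"])*1000,(R0.inv()*Rt).as_rotvec()
E
python3 - <<'E'
from h import *
t=camera("top"); save(t,"crop.png",(330,210,450,350),4)
print(R.from_quat(get_obs()["tool_rot"]).as_matrix())
m=(abs(t["frame"][:,:,0].astype(int)-t["frame"][:,:,1])<45).astype(np.uint8); m[:170]=0;m[280:]=0;m[:,:190]=0;m[:,310:]=0
m=cv2.morphologyEx(m,cv2.MORPH_CLOSE,np.ones((9,9)))
c=max(cv2.findContours(m,0,2)[0],key=cv2.contourArea); r=cv2.minAreaRect(c); b=cv2.boxPoints(r); print(r,b)
w=np.array([unproj(t,*q,z=.012) for q in b]);print(w,w.mean(0))
for e in (w[1]-w[0],w[2]-w[1]):print(np.linalg.norm(e),np.degrees(np.arctan2(e[1],e[0])))
for f in(0,1):
  for y in(1.5,):
    print(f,delta([.5535,-.322,.12],toolR(y,f)))
E
```

```text
[[-0.      0.3191 -0.9477]
 [ 0.0001 -0.9477 -0.3191]
 [-1.     -0.0001 -0.    ]]
((248.93080139160156, 224.5538330078125), (85.5839614868164, 83.22730255126953), 7.125016689300537) [[201.3077 260.5385]
 [211.6308 177.9538]
 [296.5539 188.5692]
 [286.2308 271.1538]]
[[ 0.5073  0.1693  0.012 ]
 [ 0.7249  0.1523  0.012 ]
 [ 0.6997 -0.0713  0.012 ]
 [ 0.4832 -0.0494  0.012 ]] [0.6038 0.0503 0.012 ]
0.218298874694001 -4.460298214643704
0.22500466885120998 -96.4479041937532
0 (array([  76.7921,  -18.1909, -421.8083]), array([1.9664, 0.    , 0.0001]))
1 (array([  76.7921,  -18.1909, -421.8083]), array([-1.1752, -0.0001,  0.    ]))
```

View pics/crop.png

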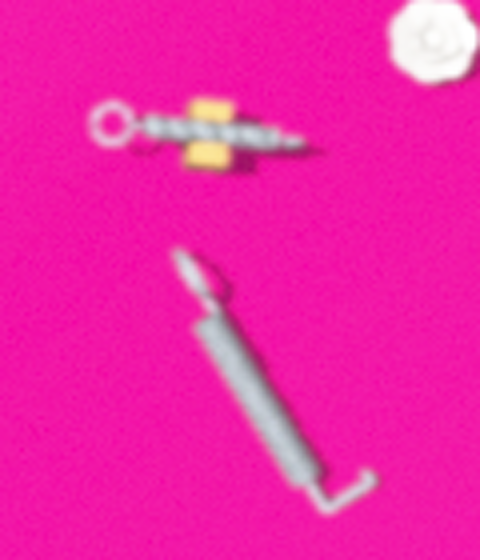

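The crop shows the small grey spring lying on the wooden block, eye at left (112,123) and hook at right (305,143). The larger grey one lies below, at (260,400). I'll go to the one on the block.

Call:
play_rows --pt "5 -1.8 -41 0 0 0 -1" --pt "5 -1.8 -41 0 0 0 -1" --pt "5 -1.8 -41 0 0 0 -1" --pt "5 -1.8 -41 0 0 0 -1" --pt "5 -1.8 -41 0 0 0 -1" --pt "5 -1.8 -41 0 0 0 -1" --pt "5 -1.8 -41 0 0 0 -1" --pt "5 -1.8 -41 0 0 0 -1" --pt "5 -1.8 -41 0 0 0 -1" --pt "5 -1.8 -41 0 0 0 -1" --pt "0 0 0 -0.1175 0 0 -1" --pt "0 0 0 -0.1175 0 0 -1" --pt "0 0 0 -0.1175 0 0 -1" --pt "0 0 0 -0.1175 0 0 -1" --pt "0 0 0 -0.1175 0 0 -1" --pt "0 0 0 -0.1175 0 0 -1" --pt "0 0 0 -0.1175 0 0 -1" --pt "0 0 0 -0.1175 0 0 -1" --pt "0 0 0 -0.1175 0 0 -1" --pt "0 0 0 -0.1175 0 0 -1"

```text
clock: 2.87
eef_pos: [0.5424, -0.3259, 0.1466]
tool_rot: [-0.516, -0.484, 0.516, -0.483]
ft_force: [-0.1, 0.2, 0.5]
grip_width: 0.0853
```

```bash
cat >> h.py <<'E'
def wproj(p,X):
    c=p["camera_from_world"]@np.r_[X,1]; q=np.array([c[0],-c[1],-c[2]])
    r=np.hypot(q[0],q[1]); th=np.arctan2(r,q[2])
    return np.array([p["cx"],p["cy"]])+p["fx"]*th*q[:2]/r
def wunproj(p,u,v,z):
    T=np.linalg.inv(p["camera_from_world"]); d=np.array([u-p["cx"],v-p["cy"]])/p["fx"]; th=np.hypot(*d)
    q=np.r_[d/th*np.sin(th),np.cos(th)]; rw=T[:3,:3]@[q[0],-q[1],-q[2]]
    return T[:3,3]+rw*(z-T[2,3])/rw[2]
E
python3 - <<'E'
from h import *
w=camera("wrist"); save(w,"w1.png"); print(w["camera_from_world"],w["fx"],get_obs()["joint_pos"],get_obs()["eef_pos"])
for k in ["block","spring","hook_tip","eye_coil","eye_centre","lever_hole"]:
    print(k,[(round(d["confidence"],2),np.array(d["centre"]),wproj(w,d["centre"]).astype(int)) for d in pinpoint(k,w)[:3]])
E
```

```text
[[ 0.9978 -0.0657 -0.0001 -0.5626]
 [ 0.0633  0.9616 -0.267   0.3007]
 [ 0.0176  0.2664  0.9637 -0.2524]
 [ 0.      0.      0.      1.    ]] 371.64829954431775 [-0.5412  0.5308  0.3042  1.3446  0.      1.0913] [ 0.5423 -0.3259  0.1466]
block [(0.78, array([ 0.5564, -0.2952, -0.0034]), array([333, 175]))]
spring [(0.96, array([ 0.353 , -0.3476,  0.0076]), array([128, 248])), (0.93, array([ 0.5535, -0.3201,  0.0394]), array([333, 212])), (0.77, array([ 0.4768, -0.4959,  0.0072]), array([267, 375]))]
hook_tip [(0.97, array([ 0.3417, -0.398 ,  0.0104]), array([128, 296])), (0.69, array([ 0.5557, -0.3439,  0.0056]), array([335, 231])), (0.61, array([ 0.4365, -0.5046,  0.0063]), array([232, 381]))]
eye_coil [(0.74, array([ 0.4226, -0.2987,  0.0134]), array([182, 193])), (0.69, array([ 0.5578, -0.2657,  0.0352]), array([334, 142])), (0.63, array([ 0.5253, -0.5236,  0.0124]), array([315, 397]))]
eye_centre [(0.87, array([ 0.4653, -0.2799,  0.0193]), array([223, 168])), (0.75, array([ 0.5605, -0.2309,  0.0313]), array([334,  98])), (0.74, array([ 0.2872, -0.5555,  0.0142]), array([126, 411]))]
lever_hole []
```

View pics/w1.png

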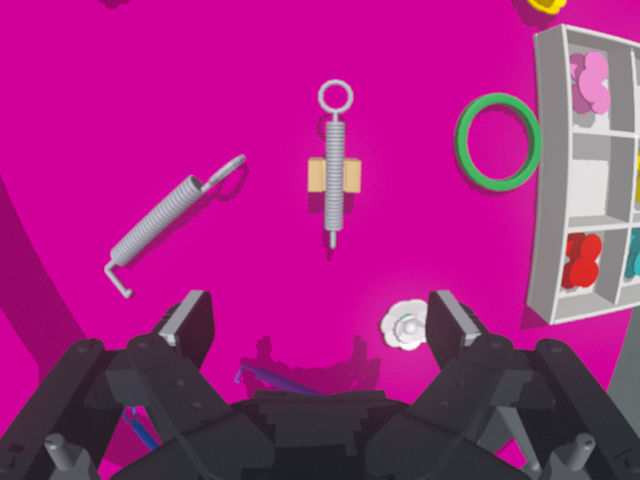

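The wrist view shows the spring clearly: eye (335,97), coil from (335,122) to (333,231), hook shank end (333,247). The camera is on the eye side, so I'll turn half round to watch the hook when fitting it.

```bash
python3 - <<'E'
from h import *
w=camera("wrist")
m=(abs(w["frame"][:,:,0].astype(int)-w["frame"][:,:,1])<70).astype(np.uint8)[60:260,310:360]
for v in list(range(72,122,6))+list(range(122,155,6))+list(range(196,256,5)):
    u=np.nonzero(m[v-60,:])[0]
    if len(u): 
        uc=(u[0]+u[-1])/2+310; print(v,u[0]+310,u[-1]+310,wunproj(w,uc,v,.039))
Tw=np.linalg.inv(w["camera_from_world"]); print(Tw[:3,3])
for u,v,z in((335.5,97,.034),(335,122,.039),(333,231,.039),(333,247,.039)): print(wunproj(w,u,v,z))
E
```

```text
84 323 345 [ 0.561  -0.2207  0.039 ]
90 319 350 [ 0.5611 -0.2254  0.039 ]
96 317 351 [ 0.5604 -0.23    0.039 ]
102 319 350 [ 0.5604 -0.2347  0.039 ]
108 322 346 [ 0.5597 -0.2393  0.039 ]
114 332 336 [ 0.5594 -0.2439  0.039 ]
120 332 336 [ 0.5591 -0.2485  0.039 ]
122 326 343 [ 0.5593 -0.25    0.039 ]
128 326 343 [ 0.559  -0.2546  0.039 ]
134 326 343 [ 0.5587 -0.2592  0.039 ]
140 325 343 [ 0.558  -0.2637  0.039 ]
146 326 342 [ 0.5577 -0.2683  0.039 ]
152 325 342 [ 0.557  -0.2729  0.039 ]
196 325 342 [ 0.5547 -0.3069  0.039 ]
201 324 342 [ 0.554  -0.3109  0.039 ]
206 324 342 [ 0.5538 -0.3148  0.039 ]
211 324 342 [ 0.5535 -0.3188  0.039 ]
216 324 341 [ 0.5529 -0.3228  0.039 ]
221 324 341 [ 0.5526 -0.3268  0.039 ]
226 324 341 [ 0.5523 -0.3308  0.039 ]
231 330 335 [ 0.5521 -0.3349  0.039 ]
236 330 335 [ 0.5518 -0.339   0.039 ]
241 330 335 [ 0.5516 -0.3432  0.039 ]
246 330 335 [ 0.5513 -0.3473  0.039 ]
[ 0.5473 -0.2589  0.3235]
[ 0.5617 -0.2304  0.034 ]
[ 0.5597 -0.25    0.039 ]
[ 0.5525 -0.3349  0.039 ]
[ 0.5516 -0.3482  0.039 ]
```

Call:
play_rows --pt "0 0 0 -0.1204 0 0 -1" --pt "0 0 0 -0.1204 0 0 -1" --pt "0 0 0 -0.1204 0 0 -1" --pt "0 0 0 -0.1204 0 0 -1" --pt "0 0 0 -0.1204 0 0 -1" --pt "0 0 0 -0.1204 0 0 -1" --pt "0 0 0 -0.1204 0 0 -1" --pt "0 0 0 -0.1204 0 0 -1" --pt "0 0 0 -0.1204 0 0 -1" --pt "0 0 0 -0.1204 0 0 -1" --pt "0 0 0 -0.1204 0 0 -1" --pt "0 0 0 -0.1204 0 0 -1" --pt "0 0 0 -0.1204 0 0 -1" --pt "0 0 0 -0.1204 0 0 -1" --pt "0 0 0 -0.1204 0 0 -1" --pt "0 0 0 -0.1204 0 0 -1" --pt "0 0 0 -0.1204 0 0 -1" --pt "0 0 0 -0.1204 0 0 -1" --pt "0 0 0 -0.1204 0 0 -1" --pt "0 0 0 -0.1204 0 0 -1"

```text
clock: 4.93
eef_pos: [0.5424, -0.326, 0.1468]
tool_rot: [-0.266, 0.655, 0.266, 0.655]
ft_force: [-0.3, 0.2, -0.4]
grip_width: 0.0853
```

Call:
play_rows --pt "0 0 0 -0.1204 0 0 -1" --pt "0 0 0 -0.1204 0 0 -1" --pt "0 0 0 -0.1204 0 0 -1" --pt "0 0 0 -0.1204 0 0 -1" --pt "0 0 0 -0.1204 0 0 -1" --pt "0 0 0 -0.1204 0 0 -1" --pt "15 -5.3 2.4 0 0 0 -1" --pt "15 -5.3 2.4 0 0 0 -1" --pt "15 0 0 0 0 0 -1" --pt "15 0 0 0 0 0 -1" --pt "0 0 0 0 0 0 -1"

```text
clock: 5.85
eef_pos: [0.5512, -0.3207, 0.0831]
tool_rot: [-0.477, 0.521, 0.481, 0.52]
ft_force: [-0.1, 1.0, -0.3]
grip_width: 0.0853
```

```bash
python3 - <<'E'
from h import *
w=camera("wrist"); save(w,"w2.png",(160,60,480,400),2)
o=get_obs(); print(o["joint_pos"],o["eef_pos"],delta([.5533,-.322,.019],toolR(1.489),o))
for k in ["spring","hook_tip","eye_coil"]:
    print(k,[(round(d["confidence"],2),np.array(d["centre"]),wproj(w,d["centre"]).astype(int)) for d in pinpoint(k,w)[:3]])
E
```

```text
[-0.527   0.5811  0.2255  1.2197 -0.     -2.0151] [ 0.5519 -0.3212  0.0849] (array([65.8608, -1.7335, -0.8389]), array([-0.0009,  0.0019, -0.004 ]))
spring [(0.77, array([ 0.5523, -0.3174,  0.0437]), array([317, 252])), (0.71, array([ 0.3545, -0.3493,  0.0069]), array([561, 177]))]
hook_tip [(0.94, array([ 0.5541, -0.3465,  0.004 ]), array([311, 195])), (0.86, array([ 0.3423, -0.3995,  0.0075]), array([573, 115]))]
eye_coil [(0.86, array([ 0.4218, -0.299 ,  0.0134]), array([492, 248])), (0.55, array([ 0.5555, -0.2647,  0.0338]), array([319, 320])), (0.24, array([ 0.3635, -0.0641,  0.0004]), array([506, 439]))]
```

View pics/w2.png

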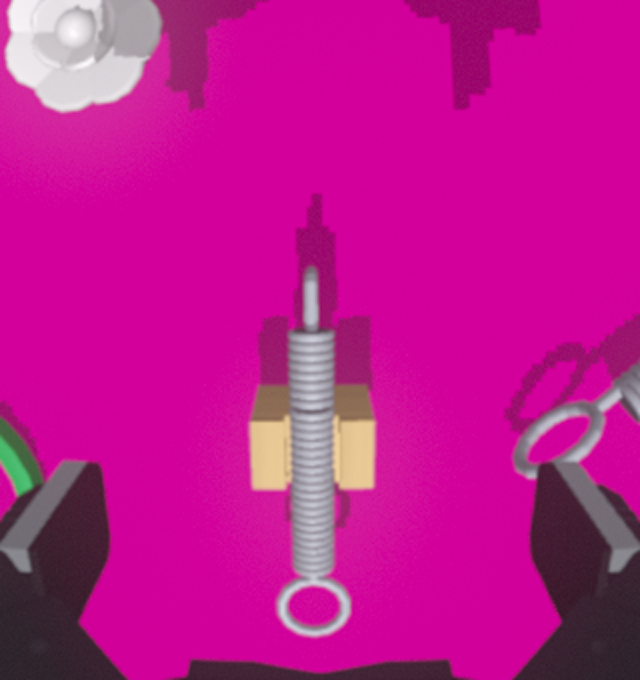

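Call:
play_rows --pt "16.5 -0.8 -0.4 0 0 0 -1" --pt "16.5 -0.8 -0.4 0 0 0 -1" --pt "16.5 0 0 0 0 0 -1" --pt "14.5 0 0 0 0 0 -1" --pt "0 0 0 0 0 0 -1" --pt "0 0 0 0 0 0 1" --pt "0 0 0 0 0 0 1" --pt "0 0 0 0 0 0 1" --pt "0 0 0 0 0 0 1" --pt "0 0 0 0 0 0 1" --pt "0 0 0 0 0 0 1" --pt "0 0 0 0 0 0 1" --pt "0 0 0 0 0 0 1" --pt "0 0 0 0 0 0 1" --pt "0 0 0 0 0 0 1"

```text
clock: 7.3
eef_pos: [0.5548, -0.323, 0.0228]
tool_rot: [-0.479, 0.52, 0.479, 0.52]
ft_force: [0.2, 0.2, -0.5]
grip_width: 0.0001
```

```bash
python3 - <<'E'
from h import *
w=camera("wrist"); save(w,"w3.png",(160,60,480,400),1.5)
o=get_obs(); print(o["eef_pos"],o["grip_width"],o["joint_pos"])
s=camera("scene")
for p in(w,s):
  for k in ["spring","hook_tip","eye_coil"]:
    print(k,[(round(d["confidence"],2),np.array(d["centre"])) for d in pinpoint(k,p)])
a=cv2.resize(w["frame"][60:400,160:480],(480,510)); b=cv2.resize(s["frame"][205:285,215:305],(574,510),interpolation=cv2.INTER_CUBIC)
im=np.hstack([a,b])[:,:,::-1]; cv2.imwrite("pics/c3.png",cv2.resize(im,None,fx=.75,fy=.75))
E
```

```text
[ 0.5548 -0.3229  0.0228] 0.00015884206680755124 [-0.5271  0.6342  0.1477  1.0844 -0.     -2.0157]
spring [(0.81, array([ 0.5544, -0.3184,  0.0411])), (0.61, array([ 0.3546, -0.3482,  0.0044]))]
hook_tip [(0.81, array([ 0.3398, -0.3962,  0.0099])), (0.62, array([ 0.5539, -0.3486,  0.0073]))]
eye_coil [(0.66, array([ 0.4244, -0.298 ,  0.0125])), (0.5, array([ 0.5582, -0.2637,  0.0355]))]
spring [(0.76, array([0.3621, 0.1107, 0.0074])), (0.74, array([ 0.5552, -0.3215,  0.0376])), (0.54, array([ 0.3531, -0.3496,  0.01  ])), (0.49, array([ 0.3109, -0.6443,  0.0087])), (0.47, array([ 0.4747, -0.4931,  0.0088]))]
hook_tip [(0.76, array([0.4179, 0.1137, 0.0107])), (0.48, array([ 0.5532, -0.3453,  0.0094])), (0.45, array([ 0.4383, -0.506 ,  0.0035])), (0.42, array([ 0.345 , -0.6635,  0.0033]))]
eye_coil [(0.53, array([ 0.5258, -0.5247,  0.0124])), (0.44, array([ 0.5583, -0.2563,  0.0378])), (0.44, array([ 0.4253, -0.2984,  0.0156])), (0.4, array([0.2968, 0.162 , 0.0205])), (0.39, array([ 0.2915, -0.5894,  0.0115]))]
```

View pics/c3.png

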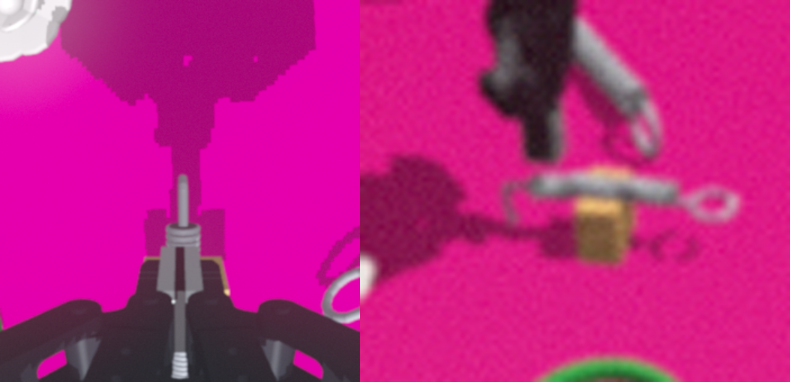

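```bash
python3 - <<'E'
from h import *
s=camera("scene");w=camera("wrist"); o=get_obs()
print(proj(s,o["eef_pos"]),proj(s,o["eef_pos"]+[0,0,.02]))
for v in range(225,250,2): print(v,[np.round(unproj(s,u,v),3).tolist() for u in(251,253)],s["frame"][v,252])
print(wproj(w,o["eef_pos"]))
Tw=np.linalg.inv(w["camera_from_world"]); print(Tw[:3,3])
def wd(u,v):
    d=np.array([u-w["cx"],v-w["cy"]])/w["fx"]; th=np.hypot(*d); q=np.r_[d/th*np.tan(th),1]*w["depth"][int(v),int(u)]
    return (Tw@[q[0],-q[1],-q[2],1])[:3]
for u,v in((322,250),(322,265),(318,290),(324,290),(310,290),(334,290),(322,230),(322,380)): print(u,v,w["depth"][v,u],wd(u,v),w["frame"][v,u])
E
```

```text
[253.6178 247.6233] [253.0409 241.7159]
225 [[0.607, -0.312, 0.134], [0.588, -0.311, 0.121]] [49 26 39]
227 [[0.602, -0.313, 0.125], [0.592, -0.311, 0.117]] [55 32 41]
229 [[0.588, -0.317, 0.108], [0.59, -0.311, 0.11]] [50 24 39]
231 [[0.566, -0.323, 0.086], [0.567, -0.317, 0.087]] [45 24 30]
233 [[0.567, -0.323, 0.08], [0.568, -0.318, 0.081]] [41 21 24]
235 [[0.564, -0.324, 0.072], [0.568, -0.318, 0.075]] [46 20 28]
237 [[0.567, -0.324, 0.067], [0.567, -0.319, 0.068]] [52 31 38]
239 [[0.485, -0.345, -0.001], [0.481, -0.34, -0.004]] [169  47 104]
241 [[0.553, -0.329, 0.044], [0.552, -0.324, 0.043]] [173  75 119]
243 [[0.554, -0.329, 0.038], [0.559, -0.323, 0.041]] [120 120 125]
245 [[0.559, -0.328, 0.035], [0.559, -0.323, 0.035]] [137 104 118]
247 [[0.522, -0.338, -0.001], [0.522, -0.333, -0.001]] [206  38 126]
249 [[0.532, -0.336, -0.001], [0.53, -0.331, -0.002]] [224  28 134]
[319.6559 270.9409]
[ 0.5493 -0.3906  0.1996]
322 250 0.16991867 [ 0.5525 -0.3388  0.0376] [158 150 164]
322 265 0.16688614 [ 0.553  -0.3332  0.0423] [152 146 158]
318 290 0.1383547 [ 0.5546 -0.3341  0.0717] [76 40 58]
324 290 0.13779478 [ 0.5523 -0.3342  0.0722] [114 103 112]
310 290 0.13839635 [ 0.5576 -0.3343  0.0717] [131 123 133]
334 290 0.13790607 [ 0.5486 -0.3338  0.0721] [130 122 131]
322 230 0.16911745 [ 0.5517 -0.3478  0.036 ] [161 153 166]
322 380 0.18076709 [ 0.5579 -0.2711  0.0452] [201 205 216]
```

The fingers closed on air. Both cameras' depth puts the shut fingertips at z≈0.064, while the reported TCP is 0.023, so the TCP reading is about 41 mm too low in z and the pads are above the coil. I'll open and go down in steps.

Call:
play_rows --pt "0 0 0 0 0 0 -1" --pt "0 0 0 0 0 0 -1" --pt "0 0 0 0 0 0 -1" --pt "0 0 0 0 0 0 -1" --pt "0 0 0 0 0 0 -1" --pt "0 0 0 0 0 0 -1" --pt "0 0 0 0 0 0 -1" --pt "0 0 0 0 0 0 -1" --pt "5 -1 0 0 0 0 -1" --pt "8 0 0 0 0 0 -1" --pt "8 0 0 0 0 0 -1" --pt "8 0 0 0 0 0 -1" --pt "0 0 0 0 0 0 -1"

```text
clock: 8.88
eef_pos: [0.5539, -0.322, -0.0092]
tool_rot: [-0.477, 0.521, 0.481, 0.52]
ft_force: [0.6, 0.5, -0.7]
grip_width: 0.0856
```

```bash
python3 - <<'E'
from h import *
s=camera("scene");o=get_obs();print(o["eef_pos"],o["ft_force"])
# dark gripper pixels: lowest z near y~-.322
best=[]
for v in range(215,262):
  for u in range(225,285):
    f=s["frame"][v,u].astype(int)
    if f.max()<90:
      X=unproj(s,u,v)
      if X[2]>.01 and abs(X[1]+.322)<.03 and .4<X[0]<.7: best.append([v,u,*X])
b=np.array(best); b=b[np.argsort(-b[:,0])]; print(b[:12])
print("pred tip",proj(s,[.51,-.322,.033]),proj(s,[.597,-.322,.033]))
E
```

```text
[ 0.5544 -0.3222 -0.0083] [0.0599 0.1002 0.0826]
[[253.     251.       0.6094  -0.3181   0.0475]
 [253.     250.       0.609   -0.3208   0.0471]
 [253.     249.       0.6102  -0.3232   0.0478]
 [253.     248.       0.6077  -0.3264   0.0457]
 [253.     247.       0.6039  -0.33     0.0425]
 [252.     248.       0.6064  -0.3265   0.048 ]
 [252.     249.       0.6076  -0.3235   0.0491]
 [252.     247.       0.6103  -0.3281   0.0509]
 [252.     251.       0.6094  -0.3179   0.0507]
 [252.     252.       0.6015  -0.3172   0.0446]
 [252.     246.       0.608   -0.3313   0.049 ]
 [252.     250.       0.6095  -0.3205   0.0507]]
pred tip [256.5516 234.9191] [250.849  254.3518]
```

Call:
play_rows --pt "6 -0.5 0 0 0 0 -1" --pt "6 0 0 0 0 0 -1" --pt "0 0 0 0 0 0 -1" --pt "0 0 0 0 0 0 1" --pt "0 0 0 0 0 0 1" --pt "0 0 0 0 0 0 1" --pt "0 0 0 0 0 0 1" --pt "0 0 0 0 0 0 1" --pt "0 0 0 0 0 0 1" --pt "0 0 0 0 0 0 1" --pt "0 0 0 0 0 0 1"

```text
clock: 9.85
eef_pos: [0.5559, -0.3229, -0.018]
tool_rot: [-0.479, 0.52, 0.479, 0.52]
ft_force: [-1.5, 0.7, 2.6]
grip_width: 0.0127
```

Call:
play_rows --pt "-15 0 0 0 0 0 1" --pt "-20 0 0 0 0 0 1" --pt "-21 0 0 0 0 0 1" --pt "0 2 15 0 0 0 1" --pt "0 2.8 30 0 0 0 1" --pt "0 2.9 30 0 0 0 1" --pt "0 2.9 30 0 0 0 1" --pt "0 2.9 30 0 0 0 1" --pt "0 2.9 30 0 0 0 1" --pt "0 2.9 30 0 0 0 1" --pt "0 2.9 30 0 0 0 1" --pt "0 2.9 30 0 0 0 1" --pt "0 2.9 30 0 0 0 1" --pt "0 2.9 30 0 0 0 1" --pt "0 2 14 0 0 0 1" --pt "0 0 0 0 0 0 1" --pt "0 0 0 0 0 0 1"

```text
clock: 11.27
eef_pos: [0.5508, 0.0083, 0.0378]
tool_rot: [-0.48, 0.52, 0.479, 0.52]
ft_force: [-0.1, -1.3, -0.6]
grip_width: 0.013
```

```bash
python3 - <<'E'
from h import *
w=camera("wrist");s=camera("scene");t=camera("top");o=get_obs();print(o["eef_pos"],o["joint_pos"],o["grip_width"])
for n,p,pr in(("w",w,wproj),("s",s,proj),("t",t,proj)):
  for k in ["spring","hook_tip","lever_hole","post_top"]:
    print(n,k,[(round(d["confidence"],2),np.array(d["centre"]),pr(p,d["centre"]).astype(int)) for d in pinpoint(k,p)if abs(d["centre"][0]-.55)<.06 and abs(d["centre"][1]-.05)<.14])
save(w,"w4.png")
E
```

```text
[0.5508 0.0065 0.0378] [ 0.012   0.4574 -0.1174  0.9957 -0.0004 -1.4753] 0.012983814584256343
w spring [(0.58, array([0.5513, 0.0142, 0.0948]), array([319, 339]))]
w hook_tip [(0.64, array([ 0.5548, -0.0168,  0.0647]), array([305, 239]))]
w lever_hole [(0.59, array([ 0.5476, -0.0182,  0.043 ]), array([321, 222]))]
w post_top []
s spring [(0.61, array([0.5517, 0.0106, 0.0926]), array([379, 231]))]
s hook_tip [(0.63, array([ 0.5509, -0.0146,  0.0619]), array([368, 239])), (0.47, array([0.5568, 0.0731, 0.0964]), array([404, 231]))]
s lever_hole [(0.81, array([ 0.5488, -0.0129,  0.0424]), array([368, 245])), (0.51, array([0.5643, 0.1477, 0.0479]), array([431, 249])), (0.46, array([0.552 , 0.0704, 0.0966]), array([403, 230]))]
s post_top [(0.94, array([0.5647, 0.1448, 0.046 ]), array([429, 250]))]
t spring []
t hook_tip []
t lever_hole [(0.64, array([ 0.5451, -0.0196,  0.0429]), array([274, 245]))]
t post_top []
```

View pics/w4.png

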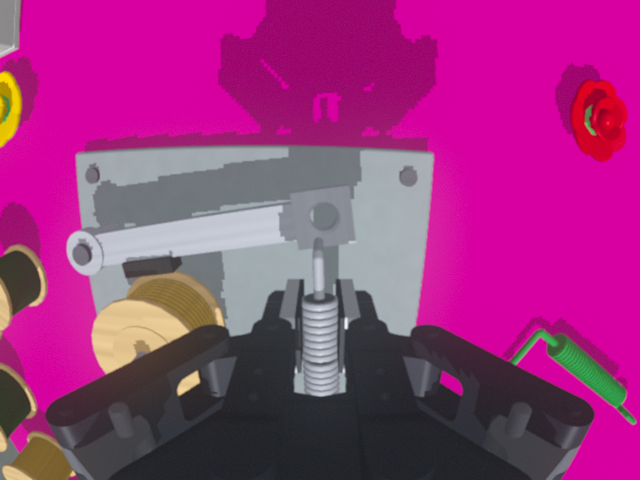

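```bash
cat >> h.py <<'E'
def wd(w,u,v):
    Tw=np.linalg.inv(w["camera_from_world"])
    d=np.array([u-w["cx"],v-w["cy"]])/w["fx"]; th=np.hypot(*d); q=np.r_[d/th*np.tan(th),1]*w["depth"][int(v),int(u)]
    return (Tw@[q[0],-q[1],-q[2],1])[:3]
E
python3 - <<'E'
from h import *
w=camera("wrist")
print("hole",wunproj(w,324,216,.0435), "endpiece corners",[wunproj(w,u,v,.0435) for u,v in((290,194),(351,186),(355,240),(297,248))])
for v in range(228,300,4): print(v,wd(w,319,v),w["frame"][v,319])
print(wproj(w,[.549,-.0205,.095]),wproj(w,[.549,-.0205,.069]))
s=camera("scene"); save(s,"s4.png",(330,200,460,300),5)
E
```

```text
hole [ 0.5461 -0.0221  0.0435] endpiece corners [array([ 0.561 , -0.034 ,  0.0435]), array([ 0.5324, -0.0354,  0.0435]), array([ 0.5322, -0.0092,  0.0435]), array([ 0.5603, -0.0075,  0.0435])]
228 [ 0.5496 -0.0086  0.0126] [114 122 127]
232 [ 0.5491 -0.0139  0.0412] [129 134 143]
236 [ 0.5492 -0.0127  0.044 ] [135 139 148]
240 [ 0.5487 -0.0189  0.0723] [111 115 124]
244 [ 0.5487 -0.0188  0.0773] [114 118 125]
248 [ 0.5485 -0.0202  0.0868] [112 116 124]
252 [ 0.5486 -0.0194  0.089 ] [142 147 157]
256 [ 0.5487 -0.0181  0.0898] [146 151 160]
260 [ 0.5488 -0.0173  0.0918] [193 198 208]
264 [ 0.5489 -0.0155  0.0908] [194 198 210]
268 [ 0.549  -0.014   0.0909] [196 199 211]
272 [ 0.5492 -0.0127  0.0915] [195 199 210]
276 [ 0.5493 -0.0112  0.0916] [196 200 211]
280 [ 0.5494 -0.01    0.0923] [196 200 211]
284 [ 0.5495 -0.0086  0.0926] [196 200 211]
288 [ 0.5496 -0.0071  0.0928] [197 201 212]
292 [ 0.5498 -0.0053  0.0923] [190 195 206]
296 [ 0.5499 -0.0039  0.0926] [141 145 154]
[317.5401 254.3708] [317.8713 234.1176]
```

View pics/s4.png

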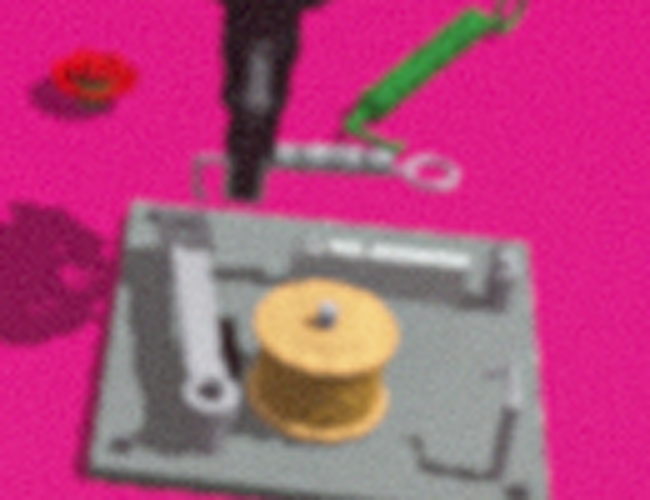

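The view shows the lever hole at (324,216) and the hook wire end at (319,240), just short of it. From depth: hook wire ≈(0.5487,−0.017), hole ≈(0.5463,−0.0218). I'll correct, come down to just above the mouth and measure again.

Call:
play_rows --pt "0 0.9 -3.5 0 0 0 1" --pt "0 0.9 -3.4 0 0 0 1" --pt "5 0 0 0 0 0 1" --pt "5 0 0 0 0 0 1" --pt "5 0 0 0 0 0 1" --pt "0 0 0 0 0 0 1" --pt "0 0 0 0 0 0 1"

```text
clock: 12.7
eef_pos: [0.5476, 0.0008, 0.022]
tool_rot: [-0.479, 0.521, 0.479, 0.52]
ft_force: [-1.1, 0.1, -1.0]
grip_width: 0.0131
```

```bash
python3 - <<'E'
from h import *
w=camera("wrist");save(w,"w5.png",(260,150,380,300),4);o=get_obs();print(o["eef_pos"],o["ft_force"])
hp=wproj(w,[.5463,-.0218,.0435]);print("hole px",hp,"pred wire",wproj(w,[.5463,-.0235,.050]))
for v in range(200,290,4): print(v,[wd(w,u,v)for u in(319,321)],w["frame"][v,320])
E
```

```text
[0.548  0.0008 0.0224] [-0.3418 -0.384  -1.2615]
hole px [318.357  240.0621] pred wire [317.9942 240.516 ]
200 [array([ 0.545 , -0.0337,  0.011 ]), array([ 0.544 , -0.0337,  0.0116])] [117 123 129]
204 [array([ 0.5452, -0.0316,  0.0112]), array([ 0.5442, -0.0317,  0.0121])] [116 123 128]
208 [array([ 0.545 , -0.0344,  0.0359]), array([ 0.5441, -0.0344,  0.0362])] [115 118 125]
212 [array([ 0.545 , -0.0342,  0.0433]), array([ 0.5441, -0.0341,  0.0434])] [137 140 149]
216 [array([ 0.5451, -0.0324,  0.0433]), array([ 0.5443, -0.0324,  0.0434])] [142 145 155]
220 [array([ 0.5453, -0.0305,  0.0427]), array([ 0.5444, -0.0306,  0.0433])] [141 144 154]
224 [array([ 0.5454, -0.0287,  0.0426]), array([ 0.5446, -0.0288,  0.043 ])] [141 144 155]
228 [array([ 0.5456, -0.0267,  0.0416]), array([ 0.5447, -0.0267,  0.0418])] [120 124 133]
232 [array([ 0.5464, -0.0169,  0.0115]), array([ 0.5454, -0.0167,  0.0113])] [118 126 130]
236 [array([ 0.5466, -0.0146,  0.011 ]), array([ 0.5456, -0.0146,  0.0115])] [119 127 131]
240 [array([ 0.5457, -0.0255,  0.0564]), array([ 0.545 , -0.0244,  0.0526])] [118 1
[... 399 characters left out ...]
5,  0.0748]), array([ 0.5452, -0.0236,  0.0752])] [192 197 207]
264 [array([ 0.546 , -0.0225,  0.076 ]), array([ 0.5453, -0.0221,  0.0752])] [194 199 209]
268 [array([ 0.5461, -0.0205,  0.0747]), array([ 0.5454, -0.0212,  0.0768])] [195 199 210]
272 [array([ 0.5462, -0.0196,  0.0764]), array([ 0.5455, -0.0191,  0.0751])] [195 199 209]
276 [array([ 0.5463, -0.0182,  0.0766]), array([ 0.5456, -0.0183,  0.077 ])] [196 200 211]
280 [array([ 0.5465, -0.0164,  0.0761]), array([ 0.5458, -0.0161,  0.0753])] [196 200 211]
284 [array([ 0.5466, -0.0153,  0.0771]), array([ 0.5459, -0.0148,  0.076 ])] [197 201 212]
288 [array([ 0.5467, -0.0136,  0.0766]), array([ 0.546 , -0.0134,  0.0763])] [151 156 166]
```

View pics/w5.png

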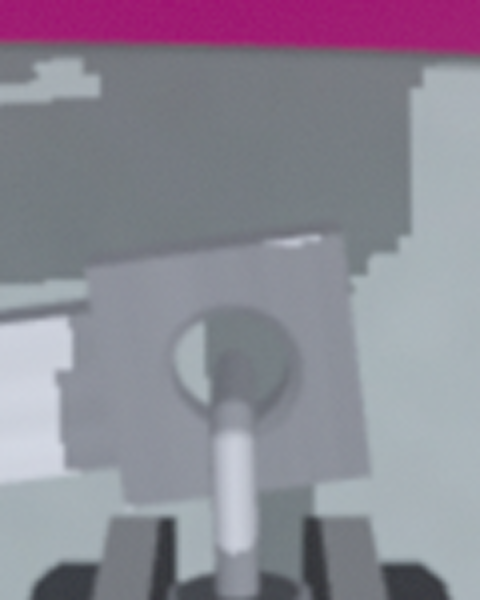

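The hole centre is at crop (235,363) and the hook wire goes down into it at crop (233,355), so they line up. Going down.

Call:
play_rows --pt "3 0 0 0 0 0 1" --pt "3 0 0 0 0 0 1" --pt "3 0 0 0 0 0 1" --pt "3 0 0 0 0 0 1" --pt "0 0 0 0 0 0 1"

```text
clock: 13.17
eef_pos: [0.5476, 0.0008, 0.01]
tool_rot: [-0.479, 0.52, 0.479, 0.52]
ft_force: [0.3, -0.3, -0.0]
grip_width: 0.0128
```

Call:
play_rows --pt "3 0 0 0 0 0 1" --pt "3 0 0 0 0 0 1" --pt "3 0 0 0 0 0 1" --pt "3 0 0 0 0 0 1" --pt "2 0 0 0 0 0 1" --pt "0 0 0 0 0 0 1" --pt "0 0 0 0 0 0 1"

```text
clock: 13.75
eef_pos: [0.5494, 0.0005, 0.0066]
tool_rot: [-0.481, 0.519, 0.477, 0.522]
ft_force: [-22.0, 0.6, 59.1]
grip_width: 0.0131
```

```bash
python3 - <<'E'
from h import *
w=camera("wrist");save(w,"w6.png",(240,150,400,300),4);s=camera("scene");o=get_obs();print(o["eef_pos"],o["ft_force"])
for v in range(216,310,4): print(v,wd(w,319,v),w["frame"][v,319])
for k in["spring","hook_tip","eye_centre","eye_coil","lever_hole"]:
    print(k,[(round(d["confidence"],2),np.array(d["centre"]))for p in(s,w) for d in pinpoint(k,p)if abs(d["centre"][0]-.55)<.06 and abs(d["centre"][1]-.05)<.14])
E
```

```text
[0.5494 0.0005 0.0066] [-22.027    0.3948  57.7671]
216 [ 0.5465 -0.0347  0.0371] [115 118 127]
220 [ 0.5465 -0.0345  0.0432] [142 147 155]
224 [ 0.5466 -0.0327  0.0423] [145 148 158]
228 [ 0.5468 -0.031   0.0421] [144 148 158]
232 [ 0.5469 -0.0295  0.0423] [145 149 159]
236 [ 0.547  -0.0277  0.0418] [123 128 136]
240 [ 0.5472 -0.0258  0.0411] [118 122 130]
244 [ 0.5471 -0.026   0.0473] [118 122 131]
248 [ 0.547  -0.0268  0.0547] [118 122 131]
252 [ 0.547  -0.0262  0.0577] [148 153 163]
256 [ 0.5471 -0.0251  0.0588] [152 157 168]
260 [ 0.5472 -0.0244  0.0611] [201 205 215]
264 [ 0.5473 -0.0228  0.0609] [202 207 217]
268 [ 0.5474 -0.0215  0.0614] [203 206 218]
272 [ 0.5476 -0.0194  0.0598] [204 209 219]
276 [ 0.5477 -0.0183  0.0609] [204 209 219]
280 [ 0.5478 -0.0169  0.0611] [205 210 220]
284 [ 0.5479 -0.0156  0.0616] [206 210 221]
288 [ 0.548  -0.014   0.0615] [206 210 221]
292 [ 0.5482 -0.0123  0.0613] [162 167 177]
296 [ 0.5483 -0.0105  0.0609] [146 150 160]
300 [ 0.5484 -0.0094  0.0619] [ 90  92 101]
304 [ 0.5483 -0.0099  0.0662] [115 118 127]
308 [ 0.5485 -0.0085  0.0666] [209 214 224]
spring [(0.72, array([0.5515, 0.0026, 0.0601])), (0.8, array([0.5504, 0.0067, 0.061 ]))]
hook_tip [(0.61, array([ 0.551 , -0.0238,  0.0339]))]
eye_centre [(0.59, array([0.5508, 0.0954, 0.0574])), (0.23, array([ 0.55  , -0.0161,  0.0429]))]
eye_coil [(0.48, array([0.555 , 0.0628, 0.0627])), (0.66, array([0.5484, 0.006 , 0.0647]))]
lever_hole [(0.66, array([ 0.549 , -0.0153,  0.0402])), (0.82, array([ 0.547 , -0.0192,  0.041 ]))]
```

Blocked at Fz 59 N with the hook about 10 mm into the hole. The pads' edge (y≈−0.010) overlaps the lever's end piece (edge y≈−0.0075). I'll back up, shift 3 mm towards the eye and go down again.

Call:
play_rows --pt "-4 0 0 0 0 0 1" --pt "0 0 0 0 0 0 1"

```text
clock: 14.52
eef_pos: [0.5493, 0.0006, 0.0074]
tool_rot: [-0.48, 0.519, 0.477, 0.522]
ft_force: [-14.3, -0.5, 37.9]
grip_width: 0.0132
```

Call:
play_rows --pt "-4 0 0 0 0 0 1" --pt "-5 0 0 0 0 0 1" --pt "0 0 0 0 0 0 1" --pt "0 0 1.5 0 0 0 1" --pt "0 0 1.5 0 0 0 1" --pt "0 0 0 0 0 0 1"

```text
clock: 15.02
eef_pos: [0.5479, 0.004, 0.0088]
tool_rot: [-0.479, 0.52, 0.48, 0.52]
ft_force: [-0.9, 0.1, -0.0]
grip_width: 0.0133
```

```bash
python3 - <<'E'
from h import *
w=camera("wrist");save(w,"w6.png",(240,150,400,300),4);o=get_obs();print(o["eef_pos"],o["ft_force"])
for v in range(236,310,6): print(v,wd(w,319,v),w["frame"][v,319])
for u in(295,300,305,310,330,335,340,345):print(u,[np.round(wd(w,u,v),4).tolist() for v in(276,284,292)])
E
```

```text
[0.5479 0.0039 0.0088] [ 0.3981  0.4153 -0.5704]
236 [ 0.5466 -0.0153  0.012 ] [119 127 132]
242 [ 0.546  -0.0227  0.0472] [117 122 130]
248 [ 0.546  -0.0233  0.0568] [120 123 132]
254 [ 0.5461 -0.0224  0.0612] [150 153 163]
260 [ 0.5462 -0.0206  0.0623] [201 205 215]
266 [ 0.5464 -0.0183  0.0621] [201 205 216]
272 [ 0.5466 -0.0165  0.0635] [202 207 217]
278 [ 0.5467 -0.0144  0.0639] [203 207 218]
284 [ 0.5469 -0.0121  0.0639] [203 207 218]
290 [ 0.5471 -0.0096  0.0634] [205 210 220]
296 [ 0.5473 -0.0073  0.0636] [145 149 159]
302 [ 0.5474 -0.0064  0.0667] [76 79 85]
308 [ 0.5475 -0.0052  0.0691] [212 216 227]
295 [[0.5573, -0.0076, 0.0427], [0.5566, -0.008, 0.0524], [0.5562, -0.0078, 0.0596]]
300 [[0.5551, -0.0078, 0.0439], [0.5547, -0.0079, 0.0526], [0.5543, -0.0078, 0.06]]
305 [[0.5531, -0.0074, 0.043], [0.5558, 0.0093, 0.0118], [0.5562, 0.0135, 0.0123]]
310 [[0.551, -0.0074, 0.0435], [0.5533, 0.0096, 0.0116], [0.5536, 0.0135, 0.0128]]
330 [[0.5429, 0.0058, 0.0124], [0.5432, 0.0104, 0.0116], [0.5435, 0.0148, 0.0118]]
335 [[0.5404, 0.0062, 0.0118], [0.5411, -0.004, 0.046], [0.5413, -0.0012, 0.0477]]
340 [[0.5379, 0.0061, 0.0128], [0.5392, -0.0064, 0.052], [0.5396, -0.0068, 0.0604]]
345 [[0.5354, 0.0065, 0.0123], [0.5373, -0.0067, 0.0531], [0.5377, -0.0062, 0.0595]]
```

View pics/w6.png

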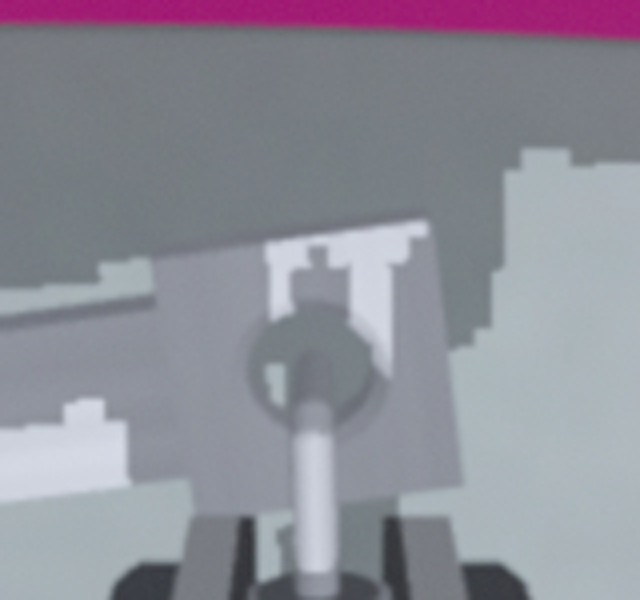

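The pads still overlap the end piece by about 1 mm. I'll tilt the tool 0.1 rad so the fingertips move towards the eye and the hook end levels, compensating the shift.

Call:
play_rows --pt "0.5 0 1.8 0 -0.025 0 1" --pt "0.5 0 1.8 0 -0.025 0 1" --pt "0.5 0 1.8 0 -0.025 0 1" --pt "0.5 0 1.8 0 -0.025 0 1" --pt "0 0 0 0 0 0 1"

```text
clock: 15.48
eef_pos: [0.5491, 0.0105, 0.0085]
tool_rot: [-0.453, 0.493, 0.502, 0.547]
ft_force: [-1.7, 0.6, 4.0]
grip_width: 0.013
```

```bash
cat > m.py <<'E'
from h import *
w=camera("wrist");o=get_obs();print(o["eef_pos"],o["ft_force"],o["grip_width"])
for v in range(236,310,6): print(v,wd(w,319,v),w["frame"][v,319])
for u in(295,300,340,345):print(u,[np.round(wd(w,u,v),4).tolist() for v in range(268,304,5)])
E
python3 m.py
```

```text
[0.5492 0.0105 0.0085] [-1.8456  0.7473  4.154 ] 0.012680717946344868
236 [ 0.5478 -0.0097  0.0112] [118 125 131]
242 [ 0.5468 -0.02    0.0438] [114 119 128]
248 [ 0.5467 -0.0219  0.0541] [115 119 128]
254 [ 0.5467 -0.0212  0.0579] [141 145 154]
260 [ 0.5469 -0.0194  0.0591] [195 200 210]
266 [ 0.547  -0.0175  0.0599] [197 200 212]
272 [ 0.5472 -0.0152  0.0601] [196 200 211]
278 [ 0.5473 -0.0138  0.0619] [195 200 211]
284 [ 0.5476 -0.0109  0.0611] [197 201 212]
290 [ 0.5477 -0.0089  0.0618] [145 149 159]
296 [ 0.548  -0.0064  0.0618] [146 150 159]
302 [ 0.5481 -0.0047  0.0632] [74 77 83]
308 [ 0.5481 -0.0042  0.0664] [206 210 221]
295 [[0.5575, -0.0091, 0.043], [0.5576, -0.0073, 0.0439], [0.558, -0.0048, 0.0434], [0.5575, -0.0059, 0.0496], [0.5572, -0.0061, 0.0541], [0.5568, -0.0067, 0.059], [0.5565, -0.0073, 0.0636], [0.5563, -0.007, 0.0666]]
300 [[0.5555, -0.0088, 0.0427], [0.5557, -0.0067, 0.043], [0.5559, -0.0046, 0.0433], [0.5554, -0.006, 0.0502], [0.5554, -0.0054, 0.0531], [0.555, -0.0065, 0.0588], [0.5547, -0.0069, 0.0631], [0.5545, -0.0075, 0.0675]]
340 [[0.5394, -0.007, 0.0418], [0.5395, -0.0056, 0.0436], [0.5391, 0.0138, 0.0115], [0.5399, -0.0045, 0.0498], [0.5401, -0.0051, 0.0549], [0.5403, -0.0056, 0.0595], [0.5405, -0.0061, 0.0637], [0.5407, -0.0058, 0.0667]]
345 [[0.5374, -0.0075, 0.0431], [0.5375, -0.0054, 0.0435], [0.5366, 0.0143, 0.011], [0.5379, -0.0042, 0.0496], [0.5382, -0.0044, 0.054], [0.5385, -0.0057, 0.0599], [0.5387, -0.0061, 0.0641], [0.5389, -0.0062, 0.0676]]
```

That tilt lowered the hook end, so I had the sign wrong. I'll reverse it past vertical, keeping the hook inside the hole mouth.

Call:
play_rows --pt "-1 0 0 0 0 0 1" --pt "0 0 -1.1 0 0.033 0 1" --pt "0 0 -1.1 0 0.033 0 1" --pt "0 0 -1.1 0 0.033 0 1" --pt "0 0 -1.1 0 0.033 0 1" --pt "0 0 -1.1 0 0.034 0 1" --pt "0 0 -1.1 0 0.034 0 1" --pt "0 0 0 0 0 0 1"

```text
clock: 16.2
eef_pos: [0.5483, 0.0053, 0.0083]
tool_rot: [-0.503, 0.545, 0.455, 0.493]
ft_force: [1.3, -1.0, -0.2]
grip_width: 0.0129
```

```bash
python3 m.py
```

```text
[0.5483 0.0051 0.0084] [-0.2013  0.3333 -0.3524] 0.012977232678239222
236 [ 0.5471 -0.0134  0.0122] [119 127 133]
242 [ 0.5467 -0.0174  0.049 ] [120 124 133]
248 [ 0.5468 -0.0171  0.059 ] [121 124 132]
254 [ 0.5469 -0.0155  0.0618] [144 148 158]
260 [ 0.547  -0.0138  0.0641] [151 155 165]
266 [ 0.5472 -0.0118  0.0647] [147 151 161]
272 [ 0.5474 -0.0093  0.0636] [208 212 222]
278 [ 0.5476 -0.0073  0.0641] [208 213 223]
284 [ 0.5477 -0.0054  0.0654] [209 214 224]
290 [ 0.5479 -0.003   0.0648] [213 216 227]
296 [ 0.5481 -0.0004  0.0637] [150 153 164]
302 [0.5482 0.001  0.0662] [79 81 88]
308 [0.5483 0.0021 0.0694] [213 218 228]
295 [[0.5577, -0.0059, 0.0421], [0.5577, -0.0042, 0.0437], [0.5608, 0.0069, 0.0124], [0.5574, -0.0024, 0.0519], [0.5572, -0.0018, 0.0564], [0.5568, -0.0016, 0.062], [0.5567, -0.0007, 0.0649], [0.5564, -0.0007, 0.0702]]
300 [[0.5555, -0.0061, 0.0433], [0.5557, -0.0041, 0.0438], [0.5583, 0.0071, 0.0123], [0.5554, -0.0025, 0.0527], [0.5552, -0.0017, 0.0565], [0.555, -0.0013, 0.0614], [0.5549, -0.0007, 0.0654], [0.5547, -0.0004, 0.0699]]
340 [[0.5391, -0.0045, 0.0425], [0.5381, 0.0062, 0.012], [0.5383, 0.0089, 0.0115], [0.5398, -0.0009, 0.0517], [0.5401, -0.0, 0.0552], [0.5404, -0.0003, 0.0621], [0.5407, 0.0004, 0.0656], [0.5409, 0.0009, 0.0692]]
345 [[0.5371, -0.0046, 0.0434], [0.5357, 0.0063, 0.0126], [0.5358, 0.0091, 0.0117], [0.5379, -0.0008, 0.052], [0.5382, -0.0001, 0.0561], [0.5385, 0.0004, 0.0605], [0.5389, 0.0006, 0.0654], [0.5391, 0.0013, 0.0687]]
```

Call:
play_rows --pt "3 0 0.3 0 0 0 1" --pt "3 0 0.3 0 0 0 1" --pt "2 0 0.2 0 0 0 1" --pt "0 0 0 0 0 0 1"

```text
clock: 16.58
eef_pos: [0.5481, 0.0042, 0.0003]
tool_rot: [-0.502, 0.546, 0.455, 0.494]
ft_force: [0.0, 1.0, -1.0]
grip_width: 0.0131
```

No resistance. Going further.

Call:
play_rows --pt "3 0 0.3 0 0 0 1" --pt "2 0 0.2 0 0 0 1" --pt "0 0 0 0 0 0 1"

```text
clock: 16.83
eef_pos: [0.548, 0.0041, -0.0048]
tool_rot: [-0.502, 0.546, 0.455, 0.493]
ft_force: [0.5, -0.1, -0.7]
grip_width: 0.0129
```

```bash
python3 m.py
```

```text
[ 0.548   0.0041 -0.0046] [-0.954  -0.0381  0.2094] 0.01286240290631423
236 [ 0.5465 -0.0168  0.0115] [123 131 136]
242 [ 0.5463 -0.0187  0.0364] [122 125 134]
248 [ 0.5464 -0.0184  0.0462] [123 128 135]
254 [ 0.5465 -0.017   0.0499] [144 149 158]
260 [ 0.5466 -0.0152  0.0513] [154 159 168]
266 [ 0.5468 -0.0129  0.0508] [148 151 162]
272 [ 0.547  -0.0108  0.0511] [147 151 162]
278 [ 0.5472 -0.0087  0.0517] [210 214 225]
284 [ 0.5474 -0.0062  0.0507] [211 216 226]
290 [ 0.5476 -0.0041  0.051 ] [215 219 229]
296 [ 0.5478 -0.0017  0.0508] [147 151 161]
302 [ 0.5479 -0.0003  0.0532] [78 82 88]
308 [0.548  0.001  0.0559] [216 220 230]
295 [[0.556, -0.011, 0.0436], [0.5562, -0.009, 0.0436], [0.5564, -0.007, 0.0433], [0.5565, -0.0053, 0.044], [0.5568, -0.0031, 0.0433], [0.5566, -0.0026, 0.0479], [0.5563, -0.0024, 0.0531], [0.5561, -0.002, 0.057]]
300 [[0.5542, -0.0108, 0.0433], [0.5543, -0.0088, 0.0433], [0.5546, -0.0066, 0.0424], [0.5547, -0.0048, 0.0431], [0.5549, -0.0028, 0.0429], [0.5547, -0.0026, 0.0483], [0.5546, -0.002, 0.0522], [0.5544, -0.0016, 0.0564]]
340 [[0.5392, -0.0094, 0.0429], [0.5394, -0.0075, 0.043], [0.5395, -0.0056, 0.0434], [0.5395, -0.0027, 0.0402], [0.5398, -0.0015, 0.0428], [0.5401, -0.0013, 0.0481], [0.5403, -0.0009, 0.0527], [0.5405, -0.0002, 0.0558]]
345 [[0.5373, -0.0092, 0.0429], [0.5375, -0.0077, 0.0443], [0.5376, -0.0055, 0.0434], [0.5376, -0.0023, 0.0397], [0.5379, -0.0018, 0.0444], [0.5382, -0.0009, 0.0476], [0.5386, -0.0009, 0.053], [0.5388, 0.0, 0.0556]]
```

Call:
play_rows --pt "3 0 0.3 0 0 0 1" --pt "0 0 1.5 0 0 0 1" --pt "0 0 1.5 0 0 0 1" --pt "0 0 1 0 0 0 1" --pt "0 0 0 0 0 0 1"

```text
clock: 17.3
eef_pos: [0.5489, 0.0082, -0.0073]
tool_rot: [-0.503, 0.546, 0.454, 0.493]
ft_force: [-0.7, -2.0, 1.1]
grip_width: 0.013
```

Call:
play_rows --pt "0 0 0 0 0 0 0.3" --pt "0 0 0 0 0 0 0.3" --pt "0 0 0 0 0 0 0.3" --pt "0 0 0 0 0 0 0.3" --pt "0 0 0 0 0 0 0.3" --pt "-10 0 -0.8 0 0 0 0.3" --pt "-20 0 -2 0 0 0 0.3" --pt "-25 0 -2 0 0 0 0.3" --pt "-25 0 -2 0 0 0 0.3" --pt "0 0 0 0 0 0 0.3"

```text
clock: 18.13
eef_pos: [0.5531, 0.0099, 0.0789]
tool_rot: [-0.505, 0.543, 0.452, 0.496]
ft_force: [0.3, -0.1, 0.9]
grip_width: 0.0294
```

```bash
python3 - <<'E'
from h import *
w=camera("wrist");s=camera("scene");t=camera("top");o=get_obs();print(o["eef_pos"],o["joint_pos"],o["grip_width"])
for n,p,pr in(("w",w,wproj),("s",s,proj),("t",t,proj)):
  for k in ["spring","hook_tip","eye_coil","eye_centre","lever_hole","post_top"]:
    print(n,k,[(round(d["confidence"],2),np.array(d["centre"]),pr(p,d["centre"]).astype(int)) for d in pinpoint(k,p)if abs(d["centre"][0]-.55)<.06 and abs(d["centre"][1]-.05)<.14])
a=cv2.resize(w["frame"][130:430,170:470],(400,400)); b=cv2.resize(s["frame"][215:305,335:455],(400,300),interpolation=cv2.INTER_CUBIC)
im=np.zeros((400,800,3),np.uint8); im[:,:400]=a; im[:300,400:]=b; cv2.imwrite("pics/c7.png",im[:,:,::-1])
E
```

```text
[0.5491 0.0096 0.0733] [ 0.0781  0.4308 -0.0613  1.0936 -0.0986 -1.4097] 0.02993199965180222
w spring [(0.57, array([0.5507, 0.0187, 0.0502]), array([325, 272]))]
w hook_tip [(0.79, array([ 0.5495, -0.0098,  0.0183]), array([323, 217])), (0.73, array([0.5545, 0.0739, 0.0396]), array([325, 347]))]
w eye_coil [(0.73, array([0.5564, 0.0754, 0.0401]), array([323, 350]))]
w eye_centre [(0.87, array([0.5557, 0.1096, 0.037 ]), array([328, 390]))]
w lever_hole [(0.8, array([ 0.5472, -0.0154,  0.0391]), array([326, 212]))]
w post_top []
s spring []
s hook_tip [(0.73, array([ 0.5496, -0.0077,  0.0223]), array([370, 251]))]
s eye_coil [(0.57, array([ 0.6071,  0.0517, -0.0007]), array([393, 273])), (0.47, array([0.5525, 0.0764, 0.0474]), array([403, 246]))]
s eye_centre [(0.38, array([0.5568, 0.1067, 0.0405]), array([414, 249]))]
s lever_hole [(0.8, array([ 0.5478, -0.0143,  0.0391]), array([368, 246]))]
s post_top [(0.63, array([0.5612, 0.1471, 0.0443]), array([430, 250]))]
t spring [(0.4, array([0.5469, 0.011 , 0.0479]), array([261, 244]))]
t hook_tip [(0.58, array([ 0.5432, -0.0143,  0.0224]), array([272, 247]))]
t eye_coil []
t eye_centre []
t lever_hole [(0.68, array([ 0.5457, -0.0162,  0.0406]), array([272, 245]))]
t post_top []
```

View pics/c7.png

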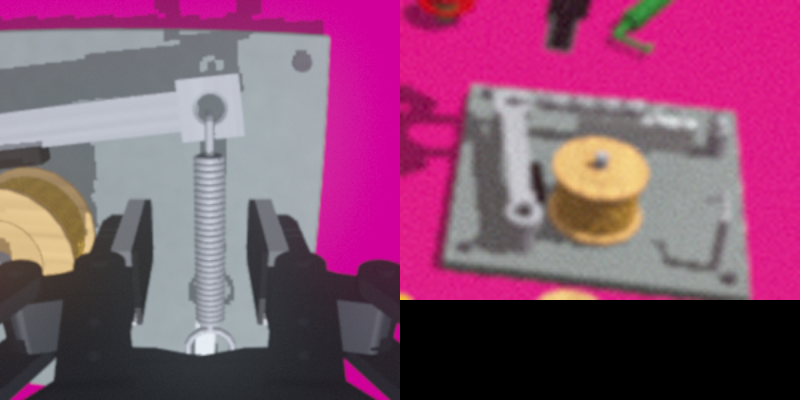

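The hook sits in the hole (left crop (210,105)) with the coil on the ledge. Next I'll untilt, turn half round so the camera is on the eye side, and go over the eye coil.

Call:
play_rows --pt "0 0 8 0 -0.05 0 0.3" --pt "0 0 8 0 -0.05 0 0.3" --pt "0 0 0 0.1208 0 0 0.3" --pt "0 0 0 0.1208 0 0 0.3" --pt "0 0 0 0.1208 0 0 0.3" --pt "0 0 0 0.1208 0 0 0.3" --pt "0 0 0 0.1208 0 0 0.3" --pt "0 0 0 0.1208 0 0 0.3" --pt "0 0 0 0.1208 0 0 0.3" --pt "0 0 0 0.1208 0 0 0.3" --pt "0 0 0 0.1208 0 0 0.3" --pt "0 0 0 0.1208 0 0 0.3" --pt "0 0 0 0.1208 0 0 0.3" --pt "0 0 0 0.1208 0 0 0.3" --pt "0 0 0 0.1208 0 0 0.3" --pt "0 0 0 0.1208 0 0 0.3" --pt "0 0 0 0.1208 0 0 0.3" --pt "0 0 0 0.1208 0 0 0.3" --pt "0 0 0 0.1208 0 0 0.3" --pt "0 0 0 0.1208 0 0 0.3"

```text
clock: 20.85
eef_pos: [0.5503, 0.0254, 0.0716]
tool_rot: [0.24, 0.665, -0.24, 0.665]
ft_force: [0.3, 0.6, -0.0]
grip_width: 0.0298
```

Call:
play_rows --pt "0 0 0 0.1208 0 0 0.3" --pt "0 0 0 0.1208 0 0 0.3" --pt "0 0 0 0.1208 0 0 0.3" --pt "0 0 0 0.1208 0 0 0.3" --pt "0 0 0 0.1208 0 0 0.3" --pt "0 0 0 0.1208 0 0 0.3" --pt "0 0 0 0.1208 0 0 0.3" --pt "0 0 0 0.1208 0 0 0.3" --pt "0 0 -20 0 0 0 0.3" --pt "0 0 -20 0 0 0 0.3" --pt "0 0 0 0 0 0 0.3"

```text
clock: 21.77
eef_pos: [0.5539, 0.068, 0.0717]
tool_rot: [0.52, 0.48, -0.519, 0.48]
ft_force: [1.1, -0.6, 0.4]
grip_width: 0.0296
```

```bash
python3 - <<'E'
from h import *
w=camera("wrist");o=get_obs();print(o["eef_pos"],o["joint_pos"])
for k in ["spring","eye_coil","eye_centre","lever_hole","post_top","hook_tip"]:
    print(k,[(round(d["confidence"],2),np.array(d["centre"]),wproj(w,d["centre"]).astype(int)) for d in pinpoint(k,w)if abs(d["centre"][0]-.55)<.06 and abs(d["centre"][1]-.05)<.14])
save(w,"w8.png")
print(delta([.5545,.0765,.03],toolR(1.489,True),o))
E
```

```text
[0.5537 0.0665 0.0716] [ 0.1196  0.4358 -0.0534  1.0812  0.      1.7693]
spring [(0.89, array([0.5468, 0.0213, 0.0505]), array([313, 329]))]
eye_coil [(0.63, array([0.5538, 0.0745, 0.0398]), array([318, 240]))]
eye_centre [(0.62, array([0.5555, 0.1033, 0.0393]), array([317, 190]))]
lever_hole [(0.91, array([ 0.5448, -0.0149,  0.0405]), array([315, 367]))]
post_top [(0.59, array([0.5625, 0.1447, 0.0458]), array([324, 116]))]
hook_tip [(0.78, array([ 0.5502, -0.0116,  0.0198]), array([322, 346]))]
(array([41.6007,  0.0478, -9.9989]), array([ 0.0028, -0.0001, -0.0003]))
```

View pics/w8.png

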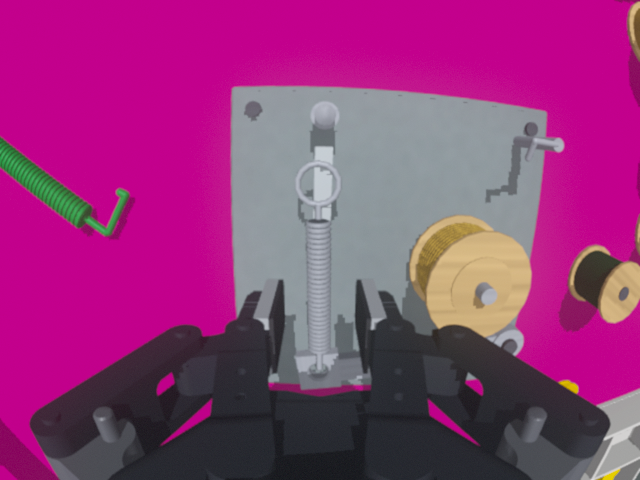

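The view shows the post at (324,114), eye ring centre at (318,184), coil end at (318,221) and the hook in the hole at (319,368). That uses up the 12 views, so from here I work by measurement only.

```bash
python3 - <<'E'
from h import *
w=camera("wrist");o=get_obs()
f=w["frame"].astype(int)
for n,u,v,z in(("post",324.5,114.5,.0475),("eye",318,184,.041),("coilend",318,220,.046),("coilmid",318,290,.046),("hole",319,368,.0435)):
    print(n,wunproj(w,u,v,z),wd(w,int(u),int(v)))
for v in range(212,262,4): print(v,wd(w,318,v), end=" ")
print(); print(o["eef_pos"],R.from_quat(o["tool_rot"]).as_matrix())
# template for post head: gray circle
g=cv2.cvtColor(w["frame"],cv2.COLOR_RGB2GRAY)
print(cv2.HoughCircles(cv2.resize(g[90:215,290:350],None,fx=4,fy=4,interpolation=cv2.INTER_CUBIC),cv2.HOUGH_GRADIENT,1,120,param1=120,param2=25,minRadius=40,maxRadius=110))
E
```

```text
post [0.5626 0.1422 0.0475] [0.5623 0.1425 0.0465]
eye [0.5559 0.104  0.041 ] [0.5558 0.1037 0.0386]
coilend [0.5543 0.0845 0.046 ] [0.5544 0.0861 0.0529]
coilmid [0.5507 0.0421 0.046 ] [0.5509 0.0448 0.0523]
hole [ 0.5464 -0.0166  0.0435] [ 0.5444 -0.04    0.0112]
212 [0.5546 0.0884 0.0428] 216 [0.5545 0.0876 0.0496] 220 [0.5544 0.0861 0.0529] 224 [0.5542 0.0837 0.0524] 228 [0.554  0.0813 0.0515] 232 [0.5539 0.0795 0.0534] 236 [0.5537 0.0773 0.0534] 240 [0.5535 0.0752 0.0541] 244 [0.5533 0.0722 0.0516] 248 [0.5531 0.0705 0.0535] 252 [0.5529 0.0676 0.0516] 256 [0.5527 0.0654 0.052 ] 260 [0.5525 0.0632 0.0525] 
[0.5535 0.0646 0.0716] [[-0.      0.9966 -0.0823]
 [-0.0001 -0.0823 -0.9966]
 [-1.     -0.      0.0001]]
None
```

Call:
play_rows --pt "20 0 -3.5 0 0 0 0.3" --pt "20 0 -3.5 0 0 0 0.3" --pt "20 0 0 0 0 0 0.3" --pt "13 0 0 0 0 0 0.3" --pt "8 0 0 0 0 0 0.3" --pt "0 0 0 0 0 0 0.3" --pt "0 0 0 0 0 0 0.3"

```text
clock: 22.75
eef_pos: [0.554, 0.072, -0.0094]
tool_rot: [-0.52, -0.479, 0.52, -0.479]
ft_force: [-0.2, 0.7, 1.5]
grip_width: 0.0299
```

```bash
python3 - <<'E'
from h import *
w=camera("wrist");o=get_obs();print(o["eef_pos"],o["ft_force"])
for v in range(140,300,6): print(v,[np.round(wd(w,u,v),4).tolist() for u in(300,319,340)],w["frame"][v,319])
for k in ["eye_coil","eye_centre","post_top"]:
    print(k,[(round(d["confidence"],2),np.array(d["centre"]),wproj(w,d["centre"]).astype(int)) for d in pinpoint(k,w)if abs(d["centre"][0]-.55)<.06 and abs(d["centre"][1]-.05)<.14])
E
```

```text
[ 0.5548  0.0721 -0.0087] [ 0.5012 -0.1451  0.2599]
140 [[0.5513, 0.1374, 0.0107], [0.5592, 0.1368, 0.0123], [0.5679, 0.1361, 0.0124]] [ 98 106 109]
146 [[0.5511, 0.1349, 0.0112], [0.559, 0.1343, 0.0119], [0.5678, 0.1335, 0.0109]] [ 98 106 110]
152 [[0.5509, 0.1324, 0.011], [0.5588, 0.1318, 0.0125], [0.5675, 0.1311, 0.0123]] [ 97 106 109]
158 [[0.5507, 0.1299, 0.0117], [0.5586, 0.1293, 0.0122], [0.5673, 0.1286, 0.0122]] [100 108 112]
164 [[0.5505, 0.1274, 0.0112], [0.5586, 0.1286, 0.035], [0.5672, 0.126, 0.0112]] [153 159 164]
170 [[0.5502, 0.1248, 0.0113], [0.5584, 0.1268, 0.0393], [0.5657, 0.1262, 0.0388]] [194 201 207]
176 [[0.5501, 0.1224, 0.0123], [0.5583, 0.1247, 0.0387], [0.5655, 0.1241, 0.0388]] [193 201 207]
182 [[0.5498, 0.1199, 0.0126], [0.5581, 0.1226, 0.039], [0.5654, 0.1219, 0.0381]] [193 201 207]
188 [[0.5495, 0.1172, 0.0115], [0.558, 0.1209, 0.0414], [0.5664, 0.1158, 0.011]] [160 166 174]
194 [[0.5513, 0.1193, 0.0412], [0.5578, 0.1188, 0.0415], [0.5662, 0.1134, 0.0124]] [171 175 186]
200 [[0.5512, 0.1174, 0.0423], [0.5576, 0.1163, 0.0391], [0.5648, 0.1162, 0.0421]] [1
[... 999 characters left out ...]
122], [0.5556, 0.093, 0.0423], [0.564, 0.0809, 0.0115]] [167 171 181]
272 [[0.5459, 0.0797, 0.0119], [0.5555, 0.0908, 0.0426], [0.5638, 0.0779, 0.0111]] [166 170 181]
278 [[0.5457, 0.0768, 0.012], [0.5552, 0.0883, 0.042], [0.5636, 0.0755, 0.0125]] [167 172 181]
284 [[0.5485, 0.0884, 0.0466], [0.5552, 0.0878, 0.0465], [0.5635, 0.0721, 0.0114]] [77 80 87]
290 [[0.5485, 0.087, 0.0487], [0.5553, 0.0881, 0.0524], [0.5633, 0.0691, 0.0113]] [ 94  99 107]
296 [[0.5483, 0.0848, 0.0489], [0.555, 0.0855, 0.0516], [0.5631, 0.066, 0.0112]] [167 172 182]
eye_coil [(0.73, array([0.5528, 0.0761, 0.0425]), array([315, 308]))]
eye_centre []
post_top [(0.67, array([0.5657, 0.1484, 0.0428]), array([335, 105]))]
```

Call:
play_rows --pt "0 0 -3 0 0 0 0.3" --pt "0 0 0 0 0 0 1" --pt "0 0 0 0 0 0 1" --pt "0 0 0 0 0 0 1" --pt "0 0 0 0 0 0 1" --pt "0 0 0 0 0 0 1" --pt "0 0 0 0 0 0 1"

```text
clock: 23.53
eef_pos: [0.555, 0.0756, -0.0087]
tool_rot: [0.52, 0.479, -0.519, 0.479]
ft_force: [-0.4, 0.1, 4.7]
grip_width: 0.0131
```

```bash
cat > e.py <<'E'
from h import *
w=camera("wrist");o=get_obs();print(o["clock"],o["eef_pos"],o["ft_force"],o["grip_width"])
H,W=w["depth"].shape; P={}
for v in range(60,320):
  for u in range(270,375):
    X=wd(w,u,v)
    P[(u,v)]=X
A=np.array([[*k,*x] for k,x in P.items()])
def fit(sel,n):
    B=A[sel]
    if len(B)<15: print(n,"few",len(B)); return
    M=np.c_[2*B[:,2:4],np.ones(len(B))]; b=(B[:,2:4]**2).sum(1)
    for _ in range(3):
        c=np.linalg.lstsq(M,b,rcond=None)[0]; r=np.sqrt(c[2]+c[0]**2+c[1]**2)
        d=abs(np.hypot(*(M[:,:2]/2-c[:2]).T)-r); k=d<max(.0015,np.median(d)*2); M,b=M[k],b[k]
    print(n,len(B),"c",c[:2],"r",r,"z",np.median(B[:,4]),"px",B[:,:2].min(0),B[:,:2].max(0))
y=A[:,3];z=A[:,4];x=A[:,2]
# post head: top cap
import sys
px,py=.5625,.143
s=(np.hypot(x-px,y-py)<.013)&(z>.0425)&(z<.050)&(y>float(sys.argv[2]) if len(sys.argv)>2 else (np.hypot(x-px,y-py)<.013)&(z>.0425)&(z<.050))
B=A[s]; print("post pts",len(B), B[:,2:].mean(0) if len(B) else "", B[:,2:4].min(0) if len(B) else "",B[:,2:4].max(0) if len(B) else "")
E
cat >> e.py <<'E'
# ring by mask: brightness gap; use depth band
z0,z1,y0,y1=[float(a) for a in sys.argv[3:7]] if len(sys.argv)>6 else (.0402,.0455,.088,.128)
s=(z>z0)&(z<z1)&(y>y0)&(y<y1); fit(s,"ring")
E
python3 e.py
```

```text
23.5833 [ 0.555   0.0756 -0.0087] [0.0599 0.7217 5.0029] 0.012886437723650503
post pts 982 [0.563  0.1459 0.0464] [0.5572 0.1402] [0.5689 0.1516]
ring 2105 c [0.5575 0.1075] r 0.011789628267697564 z 0.04207112279832584 px [283. 176.] [357. 290.]
```

Gripped (12.9 mm). Measured in the same view, the post is at (0.563,0.1459) and the ring at (0.557,0.1085). First a level pull so the toe catches under the lever.

Call:
play_rows --pt "0 0.3 -2.5 0 0 0 1" --pt "0 0.3 -2.5 0 0 0 1" --pt "0 0.3 -2.5 0 0 0 1" --pt "0 0.3 -2.5 0 0 0 1" --pt "0 0.3 -2.5 0 0 0 1" --pt "0 0.3 -2.5 0 0 0 1" --pt "0 0 0 0 0 0 1"

```text
clock: 24.17
eef_pos: [0.5574, 0.0883, -0.0087]
tool_rot: [-0.52, -0.478, 0.521, -0.48]
ft_force: [-1.8, -4.9, 7.9]
grip_width: 0.013
```

```bash
python3 - <<'E'
from h import *
t=camera("top");s=camera("scene");o=get_obs();print(o["eef_pos"],o["ft_force"])
for n,p in(("s",s),("t",t)):
  for k in["lever_hole","hook_tip","spring"]:
    print(n,k,[(round(d["confidence"],2),np.array(d["centre"])) for d in pinpoint(k,p)if abs(d["centre"][0]-.55)<.06 and abs(d["centre"][1]-.05)<.14])
E
python3 e.py x 0.139 .0402 .0455 .100 .139
```

```text
[ 0.5574  0.0883 -0.0087] [-1.491  -4.9402  7.6774]
s lever_hole [(0.91, array([0.5484, 0.0024, 0.0423]))]
s hook_tip []
s spring [(0.42, array([0.5535, 0.0293, 0.0451]))]
t lever_hole [(0.85, array([ 0.5443, -0.0045,  0.0442]))]
t hook_tip [(0.48, array([0.5487, 0.0017, 0.0226])), (0.21, array([0.6021, 0.0522, 0.0011]))]
t spring [(0.6, array([0.5525, 0.0246, 0.045 ]))]
24.6167 [ 0.5574  0.0883 -0.0087] [-0.9286 -4.0492  7.3944] 0.012992076737385243
post pts 977 [0.563  0.1462 0.0464] [0.5573 0.1399] [0.5689 0.152 ]
ring 2232 c [0.5602 0.12  ] r 0.011945655965669292 z 0.04200296687937588 px [283. 198.] [357. 295.]
```

Call:
play_rows --pt "-3 0 0 0 0 0 1" --pt "-4 0 0 0 0 0 1" --pt "-4 0 0 0 0 0 1" --pt "0 0.2 -4 0 0 0 1" --pt "0 0.2 -4 0 0 0 1" --pt "0 0.2 -4 0 0 0 1" --pt "0 0.2 -4 0 0 0 1" --pt "0 0.1 -4 0 0 0 1" --pt "0 0 -4 0 0 0 1" --pt "0 0 0 0 0 0 1" --pt "0 0 0 0 0 0 1"

```text
clock: 25.53
eef_pos: [0.5589, 0.1125, 0.0004]
tool_rot: [-0.518, -0.479, 0.522, -0.48]
ft_force: [-0.7, -8.6, -3.0]
grip_width: 0.0129
```

```bash
cat > r.py <<'E'
from h import *
w=camera("wrist");o=get_obs();print(o["clock"],o["eef_pos"],o["ft_force"],o["grip_width"])
for v in range(150,300,4): print(v,[np.round(wd(w,u,v),4).tolist() for u in(305,320,336)],w["frame"][v,320])
print([ (r,[u for u in range(270,375) if wd(w,u,r)[2]>.046][::4]) for r in(200,210,220,230)])
E
python3 r.py; python3 e.py x 0 .0495 .056 .12 .165
```

```text
25.5833 [0.5589 0.1124 0.0004] [-0.8045 -7.8375 -3.949 ] 0.013340824758526767
150 [[0.557, 0.1728, -0.0004], [0.5641, 0.1722, 0.0004], [0.5717, 0.1716, -0.0012]] [199  16 146]
154 [[0.5568, 0.1709, -0.001], [0.5639, 0.1703, 0.0004], [0.5715, 0.1697, 0.0001]] [199  22 146]
158 [[0.5567, 0.169, -0.0004], [0.5638, 0.1684, -0.0005], [0.5714, 0.1678, -0.0008]] [200  26 146]
162 [[0.5565, 0.1671, -0.0001], [0.5636, 0.1664, -0.001], [0.5712, 0.1658, -0.0013]] [196  37 144]
166 [[0.5569, 0.1661, 0.0108], [0.5636, 0.1656, 0.0111], [0.5706, 0.1651, 0.0118]] [146 151 158]
170 [[0.5568, 0.1645, 0.0126], [0.5634, 0.1639, 0.0119], [0.5705, 0.1633, 0.0115]] [156 162 168]
174 [[0.5566, 0.1626, 0.0113], [0.5633, 0.162, 0.0112], [0.5703, 0.1616, 0.0123]] [155 160 167]
178 [[0.5564, 0.1608, 0.0117], [0.5631, 0.1604, 0.0125], [0.5703, 0.1596, 0.0107]] [153 161 167]
182 [[0.5563, 0.159, 0.0116], [0.563, 0.1585, 0.0118], [0.5701, 0.1578, 0.0108]] [151 160 165]
186 [[0.5561, 0.1571, 0.0113], [0.5628, 0.1566, 0.0114], [0.57, 0.156, 0.0115]] [152 160 165]
190 [[0.556, 0.1554, 0.0116], [0.5627, 0.1547, 0.0109
[... 2404 characters left out ...]
], [0.5662, 0.1175, 0.038]] [103 108 115]
294 [[0.5549, 0.1249, 0.0558], [0.5602, 0.1248, 0.0566], [0.5659, 0.1233, 0.0544]] [78 83 89]
298 [[0.5549, 0.1244, 0.0582], [0.5603, 0.1249, 0.0601], [0.5658, 0.1239, 0.0589]] [77 82 90]
[(200, [310, 314, 318, 322, 326, 330]), (210, [293, 297, 301, 305, 309, 330, 334, 338, 342, 346]), (220, [287, 291, 295, 312, 320, 324, 328, 343, 347, 351]), (230, [283, 287, 291, 312, 316, 320, 324, 328, 332, 337, 351, 355])]
25.6333 [0.559  0.1123 0.0004] [-0.3172 -6.837  -2.9969] 0.01314281033884248
post pts 882 [0.5631 0.1458 0.0467] [0.5516 0.1306] [0.5751 0.1543]
ring 2623 c [0.5607 0.1398] r 0.014972219410502372 z 0.0513178651776149 px [270. 199.] [357. 307.]
```

The ring centre ≈(0.562,0.1447) is over the post (0.563,0.1459), with ring z≈0.051. A small correction, then down.

Call:
play_rows --pt "0 0.8 -1.2 0 0 0 1" --pt "0 0 0 0 0 0 1" --pt "2.5 0 0 0 0 0 1" --pt "2.5 0 0 0 0 0 1" --pt "2.5 0 0 0 0 0 1" --pt "2 0 0 0 0 0 1" --pt "0 0 0 0 0 0 1"

```text
clock: 26.22
eef_pos: [0.5596, 0.1134, -0.0086]
tool_rot: [-0.519, -0.479, 0.522, -0.479]
ft_force: [-2.7, -6.6, 0.4]
grip_width: 0.0134
```

```bash
python3 r.py | awk 'NR==1||($1>=190&&$1<=300)'
```

```text
26.2667 [ 0.5596  0.1134 -0.0086] [-3.3065 -7.199  -0.0266] 0.012948546484994135
190 [[0.5572, 0.1577, 0.012], [0.5635, 0.1569, 0.0107], [0.5703, 0.1565, 0.0114]] [152 159 165]
194 [[0.5569, 0.1557, 0.0106], [0.5633, 0.1552, 0.0106], [0.5702, 0.1545, 0.0099]] [151 160 165]
198 [[0.5568, 0.154, 0.0108], [0.5633, 0.1542, 0.0147], [0.57, 0.1531, 0.0121]] [140 143 152]
202 [[0.5583, 0.1577, 0.0403], [0.5636, 0.1576, 0.0421], [0.5691, 0.157, 0.0411]] [200 204 214]
206 [[0.5583, 0.1566, 0.0422], [0.5635, 0.1563, 0.0426], [0.569, 0.1555, 0.0408]] [162 166 178]
210 [[0.5582, 0.1552, 0.0423], [0.5633, 0.154, 0.0384], [0.5689, 0.1541, 0.0412]] [115 117 126]
214 [[0.558, 0.1537, 0.0416], [0.5631, 0.1523, 0.0372], [0.5689, 0.1514, 0.0354]] [134 136 146]
218 [[0.5577, 0.1515, 0.0383], [0.563, 0.1509, 0.0374], [0.5688, 0.1505, 0.0379]] [182 186 197]
222 [[0.5575, 0.15, 0.0381], [0.563, 0.1511, 0.0446], [0.5686, 0.1494, 0.0395]] [185 189 199]
226 [[0.5573, 0.1483, 0.0374], [0.563, 0.1501, 0.0461], [0.5685, 0.1475, 0.0378]] [194 198 208]
230 [[0.5572, 0.1469, 0.0374], [0.5629, 0.1489, 0.0469], [0.56
[... 961 characters left out ...]
677, 0.1199, 0.0104]] [180 185 196]
274 [[0.5536, 0.1196, 0.0116], [0.5614, 0.1309, 0.0415], [0.5676, 0.1181, 0.0106]] [182 187 198]
278 [[0.5534, 0.1175, 0.0113], [0.5613, 0.1299, 0.0429], [0.5674, 0.1171, 0.0131]] [183 187 198]
282 [[0.5531, 0.1151, 0.0103], [0.5611, 0.1282, 0.0426], [0.5671, 0.1221, 0.0295]] [181 185 197]
286 [[0.5531, 0.114, 0.0124], [0.561, 0.1268, 0.043], [0.567, 0.1205, 0.0298]] [181 185 197]
290 [[0.5553, 0.1253, 0.0422], [0.5609, 0.1248, 0.0421], [0.5669, 0.1187, 0.0298]] [105 107 116]
294 [[0.5556, 0.1259, 0.047], [0.5609, 0.1254, 0.0469], [0.5666, 0.1245, 0.046]] [80 83 89]
298 [[0.5556, 0.1252, 0.049], [0.561, 0.1259, 0.0513], [0.5665, 0.1243, 0.0489]] [79 82 90]
```

The ring is at z≈0.042, around the post with the head above it. I'll ease back so it catches the neck, then release and withdraw.

Call:
play_rows --pt "0 0 1.5 0 0 0 1" --pt "0 0 1.5 0 0 0 1" --pt "0 0 1.5 0 0 0 1" --pt "0 0 1 0 0 0 1" --pt "0 0 0 0 0 0 1"

```text
clock: 26.68
eef_pos: [0.5592, 0.1083, -0.0086]
tool_rot: [-0.519, -0.479, 0.522, -0.479]
ft_force: [-2.5, -4.9, -0.1]
grip_width: 0.0132
```

Call:
play_rows --pt "0 0 0 0 0 0 0.4" --pt "0 0 0 0 0 0 0.4" --pt "0 0 0 0 0 0 0.4" --pt "0 0 0 0 0 0 0.4" --pt "0 0 0 0 0 0 0.4" --pt "-10 0 0 0 0 0 0.4" --pt "-20 0 0 0 0 0 0.4" --pt "-25 0 0 0 0 0 0.4" --pt "-25 0 0 0 0 0 0.4" --pt "-25 0 0 0 0 0 0.4" --pt "0 0 0 0 0 0 0.4" --pt "0 0 0 0 0 0 0.4"

```text
clock: 27.68
eef_pos: [0.5625, 0.11, 0.0999]
tool_rot: [0.522, 0.478, -0.518, 0.48]
ft_force: [-0.2, -0.7, 0.0]
grip_width: 0.0253
```

```bash
python3 - <<'E'
from h import *
w=camera("wrist");s=camera("scene");t=camera("top");o=get_obs();print(o["clock"],o["eef_pos"],o["ft_force"],o["grip_width"])
for n,p in(("w",w),("s",s),("t",t)):
  for k in["lever_hole","hook_tip","spring","eye_coil","eye_centre","post_top"]:
    print(n,k,[(round(d["confidence"],2),np.array(d["centre"])) for d in pinpoint(k,p)if abs(d["centre"][0]-.55)<.06 and abs(d["centre"][1]-.05)<.14])
q=wproj(w,[.563,.1455,.0475]);print(q)
for dv in range(-14,40,2):
    v=int(q[1])+dv; print(v,[np.round(wd(w,int(q[0])+du,v),4).tolist() for du in(-12,0,12)],w["frame"][v,int(q[0])])
E
```

```text
27.8333 [0.5597 0.1094 0.0962] [-0.0109 -0.0843  0.248 ] 0.02536831304241931
w lever_hole [(0.91, array([0.5474, 0.0049, 0.0383]))]
w hook_tip [(0.62, array([0.5511, 0.0054, 0.0216]))]
w spring [(0.91, array([0.5523, 0.0406, 0.0496]))]
w eye_coil [(0.89, array([0.561 , 0.101 , 0.0416])), (0.18, array([ 0.6023,  0.0483, -0.0012]))]
w eye_centre [(0.98, array([0.5596, 0.1408, 0.0388]))]
w post_top [(0.73, array([0.5621, 0.1466, 0.0445]))]
s lever_hole [(0.61, array([0.5512, 0.0042, 0.0399]))]
s hook_tip [(0.53, array([0.5499, 0.0102, 0.0196])), (0.29, array([0.5601, 0.1102, 0.0455]))]
s spring [(0.77, array([0.5544, 0.0349, 0.0483]))]
s eye_coil [(0.48, array([0.5591, 0.1123, 0.0483]))]
s eye_centre [(0.59, array([0.5641, 0.1383, 0.0386])), (0.42, array([0.5641, 0.1459, 0.0449]))]
s post_top [(0.55, array([0.5633, 0.1459, 0.045 ]))]
t lever_hole [(0.87, array([0.547 , 0.0049, 0.0421]))]
t hook_tip [(0.53, array([0.551 , 0.0315, 0.0465])), (0.51, array([0.5496, 0.0039, 0.0243]))]
t spring [(0.72, array([0.5503, 0.034 , 0.0502]))]
t eye_coil [(0.54, array([0.5615, 0.1139, 0.0481]))]
t ey
[... 2023 characters left out ...]
8, 0.0427]] [181 184 196]
212 [[0.552, 0.1225, 0.0124], [0.5614, 0.1281, 0.0426], [0.5694, 0.1209, 0.0117]] [194 198 209]
214 [[0.5518, 0.1208, 0.0114], [0.5613, 0.1268, 0.0428], [0.5693, 0.1195, 0.0118]] [183 187 199]
216 [[0.5517, 0.1194, 0.0118], [0.5612, 0.1252, 0.0416], [0.5691, 0.1179, 0.0114]] [184 188 199]
218 [[0.5516, 0.1181, 0.0123], [0.5611, 0.1243, 0.0431], [0.569, 0.1161, 0.0102]] [182 186 197]
220 [[0.5514, 0.1164, 0.0114], [0.561, 0.1228, 0.0427], [0.5689, 0.1151, 0.0121]] [182 186 197]
222 [[0.5513, 0.1152, 0.0129], [0.5608, 0.1214, 0.0421], [0.5688, 0.1134, 0.0115]] [182 186 197]
224 [[0.5511, 0.1132, 0.0108], [0.5607, 0.1204, 0.0434], [0.5687, 0.112, 0.0117]] [167 172 182]
```

```bash
python3 -c "
from workcell import *
print(job_done())"
```

```text
the job is handed in; nothing more can be done
None
```

The spring is refitted and the job is handed in: the hook is in the lever hole, the eye is on the post under its head, and the gripper was withdrawn clear, at about 28 s on the robot's clock. The hand-in gives no verdict.

**Last checks:**
- **Eye:** the ring is at z≈0.042, below the post head at 0.0475. Its centre is about 7 mm from the post's axis towards the lever, as expected for a fitted spring.
- **Hook:** the tip reads z≈0.02, about 20 mm below the hole's mouth. Sideways it is 2–4 mm from the hole's axis in the wrist and top views, and about 6 mm in the scene view, against the 9 mm limit.
- **Lever and stretch:** the hole end is at the closed position to within a few mm. From the hook and eye positions I estimate about 14 mm of stretch; neither joint could be read directly.
- **Force:** about 0 N on the wrist after letting go.

**What went wrong or disagreed on the way:**
- **Tool position:** both cameras put the fingertips about 41 mm above where the reported tool position implied. The first grip closed on air, and I corrected for this from then on.
- **Hook insertion:** a pad pressed on the lever's end piece with about 59 N at the wrist. I backed off, and my first tilt went the wrong way. After I reversed it, the hook went in freely.
- **Bystanders:** I never steered near them, but I did not measure them again at the end.

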